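# Remake a nitrogen line compression joint: finger-tight plus a quarter turn

## Robot

A 6-joint arm with a two-finger parallel gripper is mounted at the origin on the work surface. World frame = base frame: x ahead of the robot, y to its left, z up, the work surface at z = 0. Lengths are in mm, angles in rad, forces in N, time in s.
With the tool pointing down it reaches from about 300 to 850 mm from the base axis. Payload 5.4 kg.
Tool frame: the origin (TCP) lies at the very end of the fingers, on their centre line; the grasp point (between the pads) lies 19 mm behind it; x points along the fingers, y is the direction in which the jaws open and shut, and the axes are right-handed (so a half turn about x gives the same grasp; the last joint's range is limited). The gripper opens to 85 mm and grips with 20 to 120 N. Pads are 22 mm wide; open, the fingers measure 114 mm over their backs; the gripper's body (76 mm by 85 mm) begins 54 mm behind the grasp point. The pads swing forward as they close: fully open they stand 13 mm farther back than shut.
Start: joints at [0.965, 0.158, 1.597, -0, 1.386, -0.21], TCP at [221.697, 530.525, 231.299] pointing down, gripper open.
Joint ranges: [-2.91, 2.91], [-0.94, 2.29], [0.18, 2.7], [-1.29, 4.43], [0.17, 2.64], [-3, 3]. Speed limits (rad/s): [2.57, 2.57, 3.14, 3.14, 3.14, 3.14].

## Interface

Orientations are given as a unit quaternion [w, x, y, z].
In Python, from cell import r gives the robot as it stands. The module is installed in compiled form; this text tells all that it offers.
- The arm moves only by the tool servo_tool, never from a script. Its argument "motion" is text: rows parted by semicolons, each of 7 numbers parted by spaces: the turn, a rotation vector about the tool's x, y, z in degrees, then the shift along the tool's x, y, z in m, then the finger opening in m, from 0 to 0.0854. In form: rx ry rz x y z jaw; .... A call has 1 to 20 rows; each row shifts and turns the pose as measured when the row begins, along the tool's axes as they then stand; what a row does not reach is not made up. A row lasts 1/8 s, in which the tool goes at most 62.5 mm and 10.7 degrees, less where a joint would pass 70% of its speed; a pose out of reach is approached as far as the arm can. A call with a gripper value outside its range is refused whole. The fingers move at their own pace and stop on an object; "grip_force" is the grip in N (left out, the last holds). Time passes only in rows, so rows that do not move let the fingers close. It gives the time, the measured TCP pose, the force and the opening at its end, in the units of the state.
- r.sense(): the state, without advancing time (a new reading comes with each control period).
- r.snapshot(name): name is "scene" or "side" or "wrist"; returns a dict with "image" (420x560x3 uint8, red, green, blue), "depth" (420x560 float32, mm along the optical axis (not along the pixel's ray), 0 where there is no reading), "camera_matrix" (3x3 intrinsics, pixels), "D" ([k1, k2, p1, p2, k3] as OpenCV has them; the pictures are not rectified), "rvec" (rotation vector, rad) and "tvec" (3), from world to camera coordinates, as OpenCV has them. Camera axes: x right, y down, z forward; pixel columns grow to the right and rows downward; lengths in mm; the calibration is good to about 2 mm. A picture is of the moment at which its call begins.
- r.finish_job(): hands the job in, once; it reports no verdict.
Trained networks look in a picture, given as the dict that the camera call returned (one of the last four; its "shot" number tells which), for a name from the list of things; names that differ only in an ending like _2 or _b are one class to them, and where a whole thing is asked for, a point or a joint stands for the part that bears it (a point fixed in the world has none). Each returns a list of dicts, best first, with "conf" (0 to 1); they miss things now and then, are a little off and sometimes report something else, mostly with a low value. They report only what shows in the picture. A call takes as long as a camera call. They do not tell look-alikes from the thing itself.
- r.outline_of(picture, target): "region" (420x560 bool, what is visible of it) and "pixel" ([column, row] in pixels, amid what is visible of it).
The state is a dict: "t": time; "q": joint angles; "qvel": joint speeds; "joint_efforts": joint torques, N m; "tcp_pos": TCP position; "tool_rot": TCP orientation; "wrist_force": force on the tool from outside, world axes, zero at the start; "torque": the same for the moment, N m; "grip_width": opening from 0.0 (shut) to 1.0 (fully open).
Only numpy, scipy, OpenCV 4.12 (cv2) and the standard library are available. Lean on these libraries where they do the work, as an engineer would, in place of code of your own. Each camera call takes 0.05 s, during which the arm holds its last target.

## Task

Run the loose nut on the nitrogen manifold down clockwise with the fingers until it is just finger-tight and no further. Then take the large wrench and tighten the nut a quarter turn past finger-tight, and lay the wrench back flat on its rest. Do not strain the tube stub or disturb the other things on the bench.

Things in the scene. Friction and masses are not known exactly. Their poses are not given: they have to be found in the camera images.
- nut_centre (a point): steel hexagon compression nut, 32 mm across flats, 22 mm high, axis upright: this point is its centre, half-way up, on the axis, about 81 mm above the table (it spans 70 to 92 mm). z is up; x and y turn with the nut: x is normal to the flat with the red paint line (the line runs on to the top face), so flats face 0, 60, 120, 180, -60, -120 degrees from x
- nut: the same nut, origin at its underside. Right-hand thread, 2 mm pitch: clockwise from above tightens. It starts loose, an unknown 12 to 83 degrees short of finger-tight, turning at about 0.07 N m. Once finger-tight it takes about 0.65 N m, and every degree from there on squeezes the ferrule. Backwards it turns loosely. It cannot come off
- front_ring (a point): centre of the brass front ferrule (ring 26 mm across, 2 mm thick, in the fitting's mouth under the nut), 65 mm above the table. It stays still while the nut is loose; past finger-tight the nut drives it straight down, 2 mm per turn (0.5 mm for a quarter turn): too little to measure
- back_ring (a point): centre of the copper thrust washer (ring 24 mm across, 3 mm thick) carried in the nut's underside. It goes down on the thread, 2 mm per turn, as the loose nut is run down, and comes to sit 67.5 mm above the table when the nut is finger-tight; while loose it is higher by up to 0.5 mm: too little to measure
- manifold: aluminium manifold block fixed to the table, x 56 mm, y 118 mm (from -29 to +89 mm), its top 50 mm above the table, on a 4 mm plate; origin on the table right under the nut. On top, under the nut, the fitting's fixed hexagon, 27 mm across flats, 50 to 62 mm above the table. A gauge on the +x face, a copper line at the +y end, both below the top
- stub: short steel hose tail, 18 mm in diameter with two 20 mm barbs, fixed, standing up out of the nut on its axis; origin 66 mm above the table, top 110 mm above the table (18 mm above the nut)
- wrench_large_grip (a point): large steel open-ended wrench for 32 mm, 0.40 kg, 8 mm thick, lying flat on the rest. This point, where to grip it, is at mid-thickness of the straight handle (16 mm wide), 100 mm behind the jaw centre. x points along the handle to the jaw, z up. The handle runs from 26 to 165 mm behind the jaw centre; the ribs leave it free for 35 mm either side of this point
- wrench_large_jaw (a point): centre of the large wrench's jaw, where the nut's centre comes to lie when the wrench is fully on. The mouth opens along +x, away from the handle; the gap is 33.2 mm wide, its throat is a 120-degree V that fits the nut's back corner (19 mm behind this point); the two prongs reach 17 mm past it with flared tips; 53 mm wide over all
- wrench_large: the large wrench; origin under the jaw centre on its lower face, x to the mouth, z up; centre of mass about 65 mm behind the jaw centre
- rest: tool rest fixed to the table: black plate 185 x 165 mm, two cross ribs with blue tops, 22 mm wide, 40 mm high, along its y at x = -62 and +62 mm; origin at its centre, on the table. Two wrenches lie flat across both ribs, 80 mm apart (y = +40 and -40 mm, either way round), jaws to +x, jaw centres near x = +88 mm, mid-thickness 44 mm above the table
- wrench_small_grip (a point): bystander: small wrench for 17 mm, handle 13 mm wide, lying beside the large one; this point 100 mm behind its jaw
- spare_nut: bystander: loose brass nut, 32 mm across flats, 18 mm high, lying on the bench; origin at its underside
- alcohol: bystander: white plastic bottle with red cap, 64 mm in diameter, 150 mm high; origin at its underside
- parts_bin: bystander: blue open bin, 100 x 140 x 50 mm; origin at its underside
- tape: bystander: roll of yellow tape lying flat, 90 mm in diameter, 18 mm high; origin at its underside
- driver: bystander: screwdriver lying on the bench
- dish: bystander: shallow glass dish, 90 mm in diameter, 18 mm high; origin at its underside
Mind the look-alikes: they are no part of the job. What is shaped like the wrench_large but purple is not meant.

How it is judged (in metres and radians):
On the way, in this order (a step that is already met when the one before it is completed fails the run):
1. the nut is run down onto the ferrule, finger-tight (within 6 degrees), by the fingers, with no wrench on it (z of back_ring in the frame of manifold below 0.067533 m and contact force between the fingers and nut above 1 N and contact force between wrench_large and nut below 0.1 N), for 0.1 s.
2. with the large wrench on the nut, it has been turned a quarter turn (at least 65 degrees) past finger-tight (distance of front_ring from where it was at the start of the episode above 0.000361 m and contact force between wrench_large and nut above 0.5 N).
At the end, for the whole second after the job is handed in: The nut is a quarter turn past finger-tight (65 to 115 degrees; ferrule 0.36 to 0.64 mm down), backed off by less than 18 degrees; the large wrench lies released, flat and still across both ribs of its rest (grip point within 45 mm along, 75 mm across of the centre) (distance of front_ring from where it was at the start of the episode between 0.000361 and 0.000639 m and z of back_ring in the frame of manifold below 0.0676 m and z of wrench_large_grip in the frame of rest between 0.04 and 0.05 m and x of wrench_large_grip in the frame of rest between -0.045 and 0.045 m and y of wrench_large_grip in the frame of rest between -0.075 and 0.075 m and angle between wrench_large's own z axis and vertical below 0.1 rad and linear speed of wrench_large below 0.02 m/s and contact force between the fingers and wrench_large below 0.1 N); the robot touches nothing.
It fails at once if the fingers drive the nut more than 15 degrees past finger-tight (the squeeze is the wrench's work) (distance of front_ring from where it was at the start of the episode above 8.3e-05 m and contact force between the fingers and nut above 1 N).
It fails at once if the nut is overtightened: more than 115 degrees past finger-tight (distance of front_ring from where it was at the start of the episode above 0.000639 m).
It fails at once if the tube stub is strained with more than 20 N (contact force between anything else and stub above 20 N).
It fails at once if a bystander is pushed more than 30 mm (distance of any of wrench_small_grip, spare_nut, alcohol, parts_bin, tape, driver, dish from where it was at the start of the episode above 0.03 m).
It also fails if it takes over 72 s, if anything falls off the work surface, if the arm or the gripper's body presses on something with over 40 N, if the wrist force passes 120 N, or if a joint passes its speed limit or range.

## Working session

There is one attempt and no reset: what is moved stays moved. The work goes in short steps, Python scripts to look and compute and a tool call to move; the robot and the scene stay as the last step left them, time stands still between calls to the robot, and variables do not carry over. Pictures are saved under pics/ and viewed, and the job is handed in when it is done.

Besides the shell and the picture viewer there is one more tool, called after "Call:" as name(argument=value, ...) on one line, values as JSON. servo_tool: Moves the arm, as the interface text tells. Its arguments: {"type":"object","properties":{"motion":{"type":"string"},"grip_force":{"type":"number"}},"required":["motion"]}

```bash
ls; mkdir -p pics; cat > h.py <<'E'
from cell import r
import numpy as np, cv2
from scipy.spatial.transform import Rotation as R
def save(s,name): cv2.imwrite('pics/'+name+'.png',cv2.cvtColor(s['image'],cv2.COLOR_RGB2BGR))
def cam(s):
    M=cv2.Rodrigues(np.array(s['rvec'],float))[0]; return M,np.array(s['tvec'],float).ravel()
def ray(s,px):
    M,t=cam(s)
    u=cv2.undistortPoints(np.array([[px]],float),np.array(s['camera_matrix'],float),np.array(s['D'],float))[0,0]
    return -M.T@t, M.T@np.array([u[0],u[1],1.0])
def atz(s,px,z):
    o,d=ray(s,px); return o+d*(z-o[2])/d[2]
def proj(s,P):
    return cv2.projectPoints(np.array(P,float).reshape(-1,1,3),np.array(s['rvec'],float),np.array(s['tvec'],float),np.array(s['camera_matrix'],float),np.array(s['D'],float))[0][:,0]
def cloud(s):
    d=s['depth']; h,w=d.shape
    c,rr=np.meshgrid(np.arange(w),np.arange(h))
    u=cv2.undistortPoints(np.stack([c,rr],-1).reshape(-1,1,2).astype(float),np.array(s['camera_matrix'],float),np.array(s['D'],float))[:,0]
    M,t=cam(s)
    P=np.c_[u,np.ones(len(u))]*d.reshape(-1,1)
    return ((P-t)@M).reshape(h,w,3), d>0
def pose():
    q=r.sense(); o=q['tool_rot']
    return q,np.array(q['tcp_pos']),R.from_quat([o[1],o[2],o[3],o[0]])
E
python3 - <<'E'
from h import *
np.set_printoptions(precision=4,suppress=True)
q,p,T=pose(); print(q); print(T.as_matrix())
for n in ['scene','side','wrist']:
    s=r.snapshot(n); save(s,n+'0'); print(n,-cam(s)[0].T@cam(s)[1], cam(s)[0][2])
    C,v=cloud(s)
    for t in ['nut','wrench_large','wrench_small_grip','rest','manifold','stub','spare_nut','wrench_large_jaw','wrench_large_grip','nut_centre']:
        for o in r.outline_of(s,t)[:3]:
            m=o['region']&v
            print(t,round(o['conf'],2),np.round(o['pixel']),m.sum(),np.median(C[m],0).round(0) if m.any() else '')
E
```

```text
pics
{'t': 0.0, 'q': array([ 0.9649,  0.159 ,  1.5983,  0.    ,  1.3862, -0.2101]), 'qvel': array([ 0.002 ,  0.0019,  0.0021,  0.0015, -0.0006, -0.0002]), 'joint_efforts': array([  0.0009, -39.6002, -33.1425,  -0.0004,   0.0085,  -0.    ]), 'tcp_pos': array([221.3408, 530.0336, 230.3079]), 'tool_rot': array([ 0.693 ,  0.1384,  0.6936, -0.1396]), 'wrist_force': array([0.624 , 0.0095, 0.7848]), 'torque': array([ 0.0213, -0.0223, -0.0025]), 'grip_width': 1.0028124040562463}
[[-0.0011  0.3855  0.9227]
 [-0.0016  0.9227 -0.3855]
 [-1.     -0.0019 -0.0004]]
scene [1307.776   152.7176 1080.7311] [-0.6434 -0.0749 -0.7619]
nut 0.29 [338. 312.] 695 [745. 234.  10.]
wrench_large 0.6 [167. 237.] 341 [ 569. -300.   46.]
wrench_large 0.54 [196. 160.] 239 [ 162. -305.    4.]
wrench_small_grip 0.5 [191. 230.] 244 [ 536. -226.   46.]
rest 0.64 [182. 235.] 1950 [ 524. -256.    8.]
manifold 0.85 [300. 244.] 1442 [551. 119.  41.]
stub 0.52 [289. 233.] 43 [547.  91. 106.]
wrench_large_jaw 0.58 [166. 236.] 345 [ 562. -300.   47.]
wrench_large_jaw 0.56 [194. 160.] 279 [ 165. -310.    4.]
wrench_large_grip 
[... 433 characters left out ...]
.] 1433 [521.  89.  39.]
manifold 0.43 [332. 174.] 321 [754. 243.  12.]
stub 0.39 [296. 190.] 35 [540.  86. 107.]
spare_nut 0.48 [294. 199.] 122 [535.  79.  88.]
spare_nut 0.47 [272. 268.] 163 [401. -66.  13.]
wrench_large_jaw 0.75 [376. 303.] 765 [ 552. -304.   49.]
wrench_large_jaw 0.72 [212. 384.] 1016 [ 159. -309.    8.]
wrench_large_jaw 0.64 [298. 190.] 53 [540.  87. 104.]
wrench_large_grip 0.88 [208. 385.] 1061 [ 155. -307.    8.]
wrench_large_grip 0.78 [377. 305.] 753 [ 546. -304.   49.]
nut_centre 0.48 [294. 200.] 138 [536.  80.  88.]
wrist [157.0474 556.1002 373.7249] [ 0.2599 -0.108  -0.9596]
manifold 0.75 [130. 409.] 369 [482. 143.   5.]
stub 0.68 [287. 331.] 1279 [410. 458.  36.]
```

View pics/scene0.png

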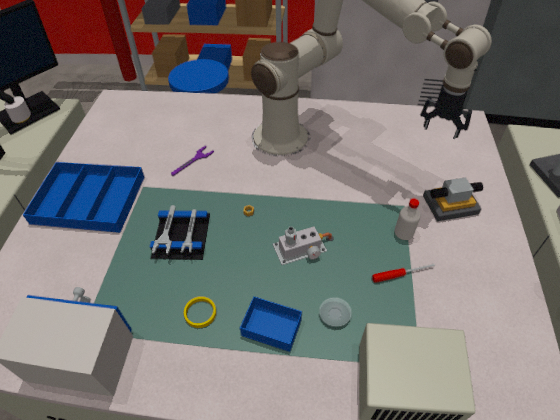

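View pics/side0.png

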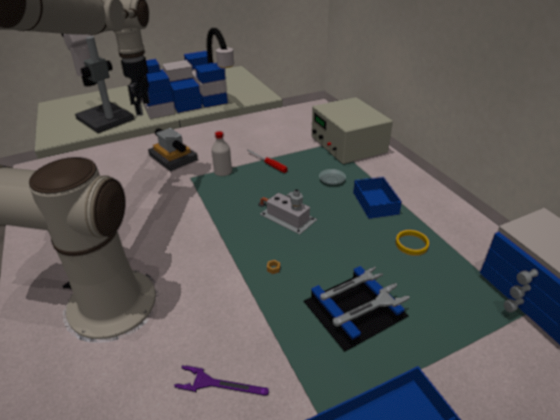

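View pics/wrist0.png

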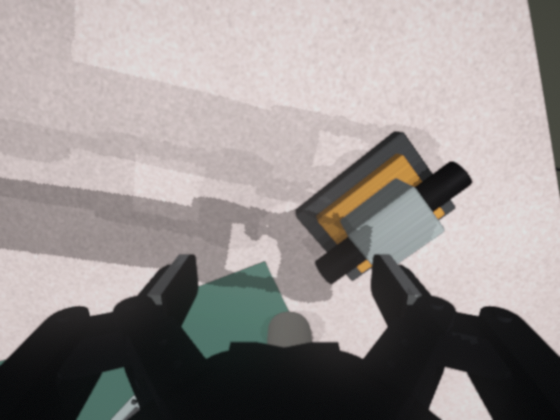

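Call:
servo_tool(motion="0 0 0 -0.03 0 0.02 0.0854; 0 0 0 -0.02 -0.03 0.04 0.0854; 0 0 0 -0.01 -0.03 0.045 0.0854; 0 0 0 -0.01 -0.03 0.045 0.0854; 0 0 0 -0.01 -0.03 0.045 0.0854; 0 0 0 -0.01 -0.03 0.045 0.0854; 0 0 0 -0.01 -0.03 0.045 0.0854; 0 0 0 -0.01 -0.03 0.045 0.0854; 0 0 0 0 -0.03 0.045 0.0854; 0 0 0 0 -0.03 0.04 0.0854; 0 0 0 0 -0.02 0.02 0.0854; 0 0 0 0 0 0 0.0854")

```text
t: 3.15
tcp_pos: [520.8, 81.4, 346.2]
tool_rot: [0.695, 0.139, 0.692, -0.138]
wrist_force: [-0.4, 0.1, 0.0]
grip_width: 1.001
```

```bash
python3 - <<'E'
from h import *
np.set_printoptions(precision=3,suppress=True)
s=r.snapshot('wrist'); save(s,'w1')
C,v=cloud(s); np.savez('w1.npz',C=C,v=v,**{k:s[k] for k in ['rvec','tvec','camera_matrix','D','image']})
q,p,T=pose();print(p,q['q'],q['t'])
for t in ['nut_centre','stub']:
    for o in r.outline_of(s,t)[:2]:
        m=o['region']&v
        print(t,round(o['conf'],2),np.round(o['pixel']),m.sum(),np.median(C[m],0).round(0))
E
```

```text
[520.403  82.387 346.298] [-0.073 -0.023  1.564  0.     1.596 -1.251] 3.2
nut_centre 0.73 [293. 181.] 363 [538.  89.  93.]
stub 0.48 [298. 189.] 149 [542.  88. 110.]
stub 0.28 [415. 248.] 1637 [753. 237.  10.]
```

View pics/w1.png

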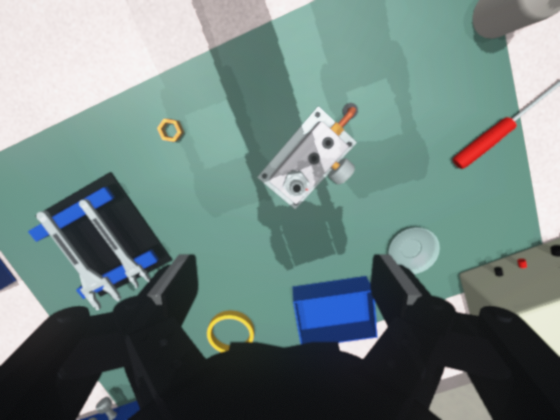

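Call:
servo_tool(motion="0 0 0 0.03 0 0.01 0.0854; 0 0 0 0.04 0 0.01 0.0854; 0 0 0 0.04 0 0.01 0.0854;0 0 0 0.02 0 0.005 0.0854; 0 0 0 0 0 0 0.0854")

```text
t: 3.92
tcp_pos: [552.8, 77.7, 215.4]
tool_rot: [0.698, 0.135, 0.691, -0.132]
wrist_force: [-0.4, -0.4, 0.1]
grip_width: 1.002
```

```bash
python3 - <<'E'
from h import *
np.set_printoptions(precision=3,suppress=True)
s=r.snapshot('wrist'); 
C,v=cloud(s); np.savez('w2.npz',C=C,v=v,**{k:s[k] for k in ['rvec','tvec','camera_matrix','D','image']})
q,p,T=pose();print(p,q['q'],q['t'])
c=proj(s,[[540,88,92]])[0].astype(int);print(c)
a=s['image'][max(c[1]-80,0):c[1]+80,c[0]-100:c[0]+100]
cv2.imwrite('pics/w2.png',cv2.cvtColor(cv2.resize(a,None,fx=3.75,fy=3.75,interpolation=cv2.INTER_CUBIC),cv2.COLOR_RGB2BGR))
m=v&(abs(C[...,2]-92)<3)&(np.hypot(C[...,0]-540,C[...,1]-88)<30); print(m.sum(),C[m].mean(0),C[m].min(0),C[m].max(0))
m=v&(abs(C[...,2]-110)<3)&(np.hypot(C[...,0]-540,C[...,1]-88)<30); print(m.sum(),C[m].mean(0),C[m].min(0),C[m].max(0))
E
```

```text
[553.283  77.679 216.628] [-0.078  0.118  1.671  0.003  1.341 -1.27 ] 3.975
[289 179]
595 [542.535  88.565  92.782] [526.444  70.418  89.025] [561.417 105.686  94.991]
272 [543.241  88.295 109.867] [535.294  80.314 107.023] [551.487  96.22  112.362]
```

View pics/w2.png

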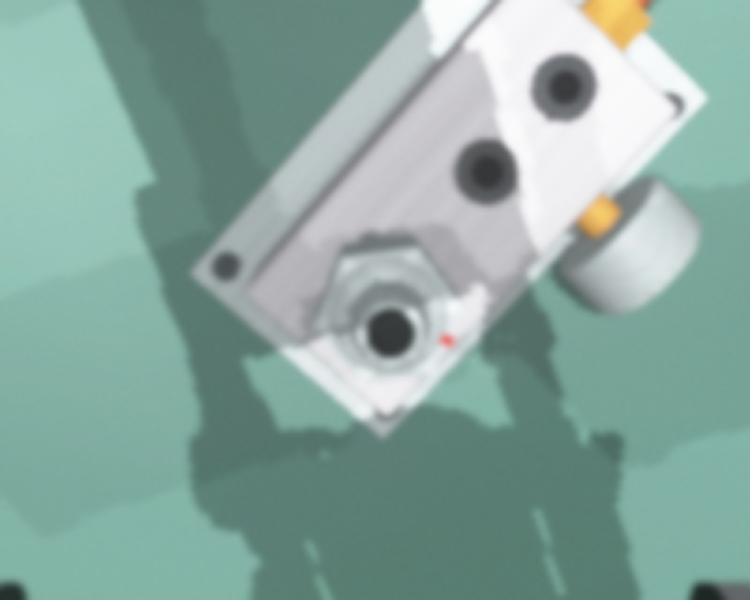

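```bash
cat >> h.py <<'E'
def topdown(s,z,c,half,ppm):
    # metric rectified image at height z; x world -> up, y world -> left
    n=int(2*half*ppm); g=(np.arange(n)+.5)/ppm-half
    Y,X=np.meshgrid(-g,-g)  # col-> -y, row-> -x
    P=np.stack([X+c[0],Y+c[1],np.full_like(X,z)],-1)
    uv=proj(s,P).reshape(n,n,2).astype(np.float32)
    return cv2.remap(s['image'],uv[...,0],uv[...,1],cv2.INTER_CUBIC)
E
python3 - <<'E'
from h import *
np.set_printoptions(precision=2,suppress=True)
s=dict(np.load('w2.npz'))
im=s['image'].astype(int)
m=(im[...,0]-np.maximum(im[...,1],im[...,2])>25); 
pts=np.argwhere(m); pts=pts[(abs(pts[:,1]-308)<8)&(abs(pts[:,0]-190)<8)]
w=im[pts[:,0],pts[:,1],0]-im[pts[:,0],pts[:,1],1]; px=(pts*w[:,None]).sum(0)/w.sum();print(len(pts),px)
for z in (92,81): print(atz(s,[px[1],px[0]],z))
a=topdown(s,92,(543,88),30,10)
for cx,cy in [(543,88.4)]:
  b=a.copy()
  P=atz(s,[px[1],px[0]],92); th=np.arctan2(P[1]-cy,P[0]-cx); print('deg',np.degrees(th),np.hypot(P[0]-cx,P[1]-cy))
  for k in range(6):
    t0=th+np.radians(30+60*k);t1=t0+np.radians(60);R0=16/np.cos(np.pi/6)
    f=lambda t:(int((30-(cy+R0*np.sin(t)-88))*10),int((30-(cx+R0*np.cos(t)-543))*10))
    cv2.line(b,f(t0),f(t1),(255,0,0),1)
cv2.imwrite('pics/td2.png',cv2.cvtColor(b,cv2.COLOR_RGB2BGR))
# manifold block top edges
C,v=s['C'],s['v']
k=v&(abs(C[...,2]-50)<3)&(np.hypot(C[...,0]-543,C[...,1]-88)<130)
print(cv2.minAreaRect(C[k][:,:2].astype(np.float32)))
E
```

```text
16 [189.43 307.92]
[555.36  99.95  92.  ]
[558.22  99.87  81.  ]
deg 43.06808402781721 16.916388069859117
((544.8440551757812, 121.72017669677734), (87.48678588867188, 118.0467758178711), 26.317960739135742)
```

View pics/td2.png

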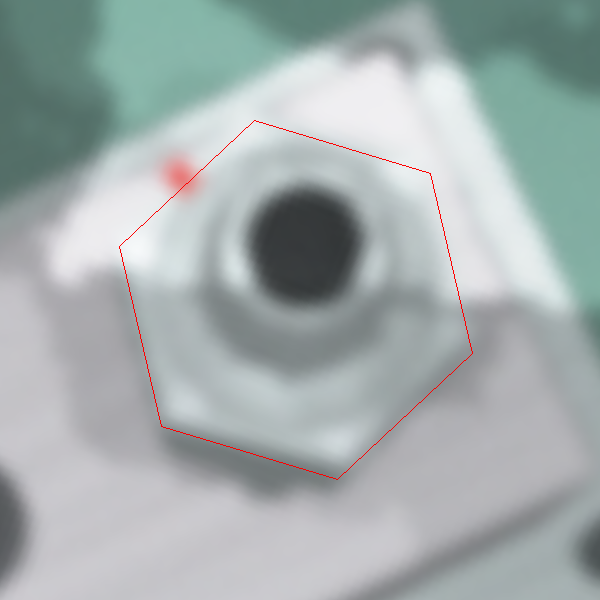

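Call:
servo_tool(motion="8 0 0 0.01 0 0.002 0.0854; 8 0 0 0.01 0 0.002 0.0854; 8 0 0 0.01 0 0.002 0.0854;2 0 0 0 0 0 0.0854; 0 0 0 0 0 0 0.0854")

```text
t: 4.6
tcp_pos: [562.1, 78.3, 195.8]
tool_rot: [0.653, 0.294, 0.637, -0.285]
wrist_force: [0.3, -0.5, 0.3]
grip_width: 1.0
```

```bash
cat > hexfit.py <<'E'
from h import *
import sys
np.set_printoptions(precision=2,suppress=True)
def run(tag):
    s=r.snapshot('wrist'); C,v=cloud(s); np.savez(tag+'.npz',C=C,v=v,**{k:s[k] for k in ['rvec','tvec','camera_matrix','D','image']})
    q,p,T=pose();M=T.as_matrix();print(p,'yaw y',np.degrees(np.arctan2(M[1,1],M[0,1])),'x',M[:,0],'t',q['t'],q['q'])
    im=s['image'].astype(int)
    c=proj(s,[[543,88.4,92]])[0]
    m=(im[...,0]-np.maximum(im[...,1],im[...,2])>25); pts=np.argwhere(m); pts=pts[np.hypot(pts[:,1]-c[0],pts[:,0]-c[1])<60]
    w=im[pts[:,0],pts[:,1],0]-im[pts[:,0],pts[:,1],1]; px=(pts*w[:,None]).sum(0)/w.sum()
    P=atz(s,[px[1],px[0]],92);print('red',len(pts),P)
    # stub top center by ring depth
    for z in (110,92):
        k=v&(abs(C[...,2]-z)<3)&(np.hypot(C[...,0]-543,C[...,1]-88)<25); print(z,k.sum(),C[k].mean(0),(C[k].min(0)+C[k].max(0))/2)
    cx,cy=543,88.4
    for z in (92,110):
        b=topdown(s,z,(543,88),30,10).copy()
        th=np.arctan2(P[1]-cy,P[0]-cx)
        if z==92:
            print('deg',np.degrees(th),np.hypot(P[0]-cx,P[1]-cy))
            R0=16/np.cos(np.pi/6)
            for j in range(6):
                t0=th+np.radians(30+60*j);t1=t0+np.radians(60)
                f=lambda t:(int((30-(cy+R0*np.sin(t)-88))*10),int((30-(cx+R0*np.cos(t)-543))*10))
                cv2.line(b,f(t0),f(t1),(255,0,0),1)
        else: cv2.circle(b,(int((30-(cy-88))*10),int((30-(cx-543))*10)),90,(255,0,0),1)
        A=b if z==92 else np.hstack([A,b])
    cv2.imwrite('pics/%s.png'%tag,cv2.cvtColor(cv2.resize(A,(800,400)),cv2.COLOR_RGB2BGR))
run(sys.argv[1])
E
python3 hexfit.py w3
```

```text
[562.14  78.31 195.72] yaw y 41.70805397476005 x [ 0.03  0.   -1.  ] t 4.65 [-0.08  0.15  1.68  0.    1.29 -0.81]
red 18 [555.07  99.83  92.  ]
110 326 [543.38  88.72 109.92] [543.76  88.57 109.52]
92 706 [542.77  89.52  92.7 ] [543.59  88.14  92.04]
deg 43.440571897471095 16.62110467972929
```

View pics/w3.png

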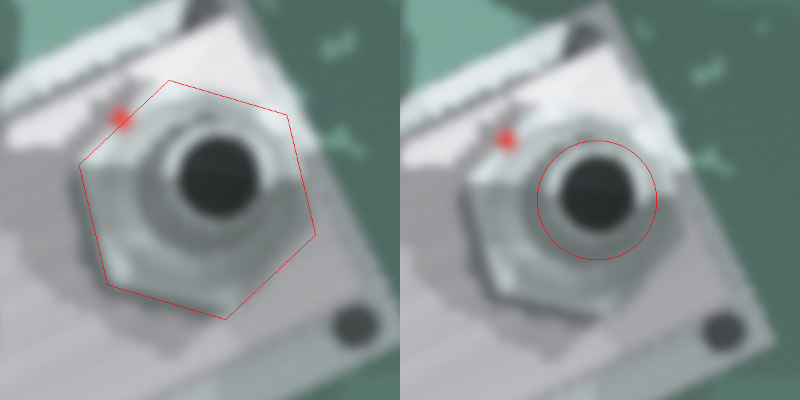

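```bash
cat >> h.py <<'E'
def goto(P,yaw,n=1):
    """relative command to reach pos P with tool down, y-axis yaw (deg)"""
    q,p,T=pose(); a=np.radians(yaw)
    y=np.array([np.cos(a),np.sin(a),0]); x=np.array([0,0,-1.]); z=np.cross(x,y)
    G=R.from_matrix(np.c_[x,y,z]); rv=np.degrees((T.inv()*G).as_rotvec()); d=T.inv().apply(np.array(P)-p)
    M=T.as_matrix()
    print('now',p.round(1),'yaw %.1f'%np.degrees(np.arctan2(M[1,1],M[0,1])),'x',M[:,0].round(3),'t %.2f w %.3f'%(q['t'],q['grip_width']),'F',np.round(q['wrist_force'],1),'M',np.round(q['torque'],2),'q',np.round(q['q'],2))
    print('rot',rv.round(2),'shift m',(d/1000).round(4), 'after-rot frame',(G.inv().apply(np.array(P)-p)/1000).round(4))
E
python3 -c "
from h import *
goto([543.7,88.4,120],43.3)"
```

```text
now [562.1  78.3 195.7] yaw 41.7 x [ 0.026  0.001 -1.   ] t 4.65 w 0.999 F [-0.8  0.2  1.1] M [ 0.    0.02 -0.01] q [-0.08  0.15  1.68  0.    1.29 -0.81]
rot [-1.6   0.95 -1.16] shift m [ 0.0752 -0.0086 -0.021 ] after-rot frame [ 0.0757 -0.0065 -0.02  ]
```

Call:
servo_tool(motion="-1.6 0.95 -1.16 0.025 -0.003 -0.007 0.0854; 0 0 0 0.025 -0.003 -0.007 0.0854; 0 0 0 0.025 -0.002 -0.007 0.0854; 0 0 0 0 0 0 0.0854")

```text
t: 5.15
tcp_pos: [540.0, 89.8, 115.5]
tool_rot: [0.649, 0.277, 0.652, -0.279]
wrist_force: [-0.3, 0.6, 0.8]
grip_width: 0.999
```

```bash
python3 -c "
from h import *
goto([543.7,88.4,62],43.3)
for n in ('scene','side'):
  s=r.snapshot(n); c=proj(s,[[543,88,92]])[0].astype(int);a=s['image'][c[1]-40:c[1]+40,c[0]-50:c[0]+50]
  cv2.imwrite('pics/pre_%s.png'%n,cv2.cvtColor(cv2.resize(a,None,fx=6,fy=6,interpolation=3),4))
"
```

```text
now [540.   89.8 115.5] yaw 43.7 x [-0.005 -0.    -1.   ] t 5.15 w 0.999 F [-0.3  0.6  0.8] M [-0.02 -0.04 -0.  ] q [-0.06  0.21  1.78 -0.    1.16 -0.82]
rot [ 0.43 -0.2   0.22] shift m [0.0535 0.0019 0.0037] after-rot frame [0.0535 0.0017 0.0035]
```

View pics/pre_side.png

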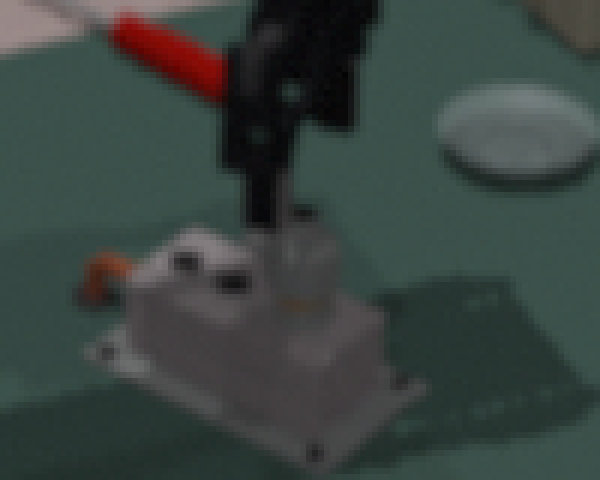

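Call:
servo_tool(motion="0.4 -0.2 0.2 0 0.0018 0.0036 0.0854; 0 0 0 0.02 0 0 0.0854; 0 0 0 0.02 0 0 0.0854; 0 0 0 0.013 0 0 0.0854; 0 0 0 0 0 0 0.0854")

```text
t: 5.88
tcp_pos: [553.6, 86.7, 70.2]
tool_rot: [0.655, 0.283, 0.643, -0.279]
wrist_force: [0.2, -0.6, -0.5]
grip_width: 1.001
```

```bash
python3 -c "
from h import *
goto([543.7,88.4,62],43.3)"
```

```text
now [553.6  86.7  70.2] yaw 43.2 x [ 0.019 -0.002 -1.   ] t 5.88 w 1.001 F [ 0.2 -0.6 -0.5] M [0.   0.05 0.01] q [-0.06  0.29  1.78 -0.    1.05 -0.81]
rot [-0.07  0.8  -0.72] shift m [ 0.008  -0.0062 -0.0081] after-rot frame [ 0.0082 -0.0061 -0.008 ]
```

Call:
servo_tool(motion="0 0.8 -0.7 0 -0.006 -0.008 0.0854; 0 0 0 0 0 0 0.0854")

```text
t: 6.12
tcp_pos: [544.3, 88.5, 71.6]
tool_rot: [0.649, 0.281, 0.649, -0.28]
wrist_force: [0.1, 0.2, 0.3]
grip_width: 1.001
```

```bash
python3 -c "
from h import *
goto([543.7,88.4,62],43.3)"
```

```text
now [544.3  88.5  71.6] yaw 43.2 x [ 0.001  0.    -1.   ] t 6.12 w 1.001 F [0.1 0.2 0.3] M [ 0.01  0.01 -0.06] q [-0.06  0.28  1.8   0.    1.07 -0.81]
rot [-0.07  0.05 -0.07] shift m [ 0.0096 -0.0005 -0.0004] after-rot frame [ 0.0096 -0.0005 -0.0004]
```

Call:
servo_tool(motion="0 0 0 0.004 0 0 0.0854; 0 0 0 0.004 0 0 0.07; 0 0 0 0 0 0 0.06; 0 0 0 0 0 0 0.05", grip_force=20)

```text
t: 6.62
tcp_pos: [545.0, 88.5, 64.0]
tool_rot: [0.65, 0.281, 0.648, -0.28]
wrist_force: [-0.1, 0.5, 0.1]
grip_width: 0.584
```

```bash
python3 -c "
from h import *
goto([543.7,88.4,62],43.3)"
```

```text
now [545.   88.5  64. ] yaw 43.2 x [ 0.003  0.    -1.   ] t 6.62 w 0.584 F [-0.1  0.5  0.1] M [ 0.04  0.   -0.03] q [-0.06  0.29  1.8   0.    1.05 -0.81]
rot [-0.06  0.12 -0.14] shift m [ 0.0019 -0.001  -0.0008] after-rot frame [ 0.002  -0.001  -0.0008]
```

Call:
servo_tool(motion="0 0.1 -0.1 0.001 -0.001 -0.0008 0.04; 0 0 0 0 0 0 0.03; 0 0 0 0 0 0 0.02; 0 0 0 0 0 0 0.02", grip_force=20)

```text
t: 7.12
tcp_pos: [544.1, 88.8, 63.1]
tool_rot: [0.649, 0.281, 0.649, -0.28]
wrist_force: [0.4, 0.2, -1.8]
grip_width: 0.376
```

```bash
python3 -c "
from h import *
goto([543.7,88.4,62],43.3)"
```

```text
now [544.1  88.8  63.1] yaw 43.2 x [ 0.002  0.001 -1.   ] t 7.12 w 0.376 F [ 0.4  0.2 -1.8] M [ 0.08 -0.15 -0.  ] q [-0.06  0.29  1.8   0.    1.05 -0.81]
rot [-0.06  0.03 -0.11] shift m [ 0.0011 -0.0006 -0.    ] after-rot frame [ 0.0011 -0.0005 -0.    ]
```

Call:
servo_tool(motion="4 0 0 0 0 0 0.02; 4 0 0 0 0 0 0.02; 0 0 0 0 0 0 0.02", grip_force=20)

```text
t: 7.5
tcp_pos: [543.9, 88.6, 63.1]
tool_rot: [0.628, 0.327, 0.627, -0.326]
wrist_force: [0.4, 1.4, -0.6]
grip_width: 0.372
```

```bash
python3 -c "
from h import *
goto([543.7,88.4,62],43.3)"
```

```text
now [543.9  88.6  63.1] yaw 35.1 x [ 0.001  0.    -1.   ] t 7.50 w 0.372 F [ 0.4  1.4 -0.6] M [ 0.12 -0.1  -0.06] q [-0.06  0.29  1.8   0.    1.05 -0.67]
rot [-8.25  0.02 -0.07] shift m [ 0.0011 -0.0003  0.    ] after-rot frame [ 0.0011 -0.0003  0.    ]
```

Call:
servo_tool(motion="3 0 0 0 0 0 0.02; 3 0 0 0 0 0 0.02")

```text
t: 7.75
tcp_pos: [543.7, 88.5, 63.1]
tool_rot: [0.61, 0.359, 0.609, -0.358]
wrist_force: [0.8, 0.1, -0.0]
grip_width: 0.375
```

```bash
python3 -c "
from h import *
goto([543.7,88.4,62],43.3)"
```

```text
now [543.7  88.5  63.1] yaw 29.1 x [ 0.001  0.    -1.   ] t 7.75 w 0.375 F [ 0.8  0.1 -0. ] M [ 0.04 -0.04  0.07] q [-0.06  0.29  1.8   0.    1.05 -0.57]
rot [-14.23   0.02  -0.03] shift m [ 0.0011 -0.      0.0001] after-rot frame [ 0.0011 -0.0001  0.0001]
```

Call:
servo_tool(motion="3 0 0 0 0 0 0.02; 3 0 0 0 0 0 0.02")

```text
t: 8.0
tcp_pos: [543.5, 88.4, 63.1]
tool_rot: [0.59, 0.39, 0.59, -0.39]
wrist_force: [-0.1, 1.9, 0.1]
grip_width: 0.376
```

```bash
python3 -c "
from h import *
goto([543.7,88.4,62],43.3)"
```

```text
now [543.5  88.4  63.1] yaw 23.1 x [ 0. -0. -1.] t 8.00 w 0.376 F [-0.1  1.9  0.1] M [ 0.16 -0.04  0.57] q [-0.06  0.29  1.8  -0.    1.05 -0.46]
rot [-2.021e+01  2.000e-02  0.000e+00] shift m [0.0011 0.0002 0.0001] after-rot frame [0.0011 0.0002 0.0001]
```

Call:
servo_tool(motion="0 0 0 0 0 0 0.02; 0 0 0 0 0 0 0.02")

```text
t: 8.25
tcp_pos: [543.5, 88.4, 63.1]
tool_rot: [0.591, 0.388, 0.591, -0.389]
wrist_force: [1.1, 1.0, -0.2]
grip_width: 0.375
```

```bash
python3 -c "
from h import *
goto([543.7,88.4,62],43.3)"
```

```text
now [543.5  88.4  63.1] yaw 23.3 x [ 0.    -0.001 -1.   ] t 8.25 w 0.375 F [ 1.1  1.  -0.2] M [ 0.08 -0.06  0.4 ] q [-0.06  0.29  1.8  -0.    1.05 -0.47]
rot [-1.995e+01  4.000e-02  1.000e-02] shift m [0.0011 0.0002 0.0001] after-rot frame [0.0011 0.0002 0.0001]
```

Call:
servo_tool(motion="2 0 0 0 0 0 0.02; 0 0 0 0 0 0 0.02")

```text
t: 8.5
tcp_pos: [543.4, 88.3, 63.1]
tool_rot: [0.584, 0.398, 0.584, -0.399]
wrist_force: [1.0, 0.8, -0.2]
grip_width: 0.373
```

```bash
python3 -c "
from h import *
goto([543.7,88.4,62],43.3)"
```

```text
now [543.4  88.3  63.1] yaw 21.4 x [ 0.    -0.001 -1.   ] t 8.50 w 0.373 F [ 1.   0.8 -0.2] M [ 0.08 -0.12  0.58] q [-0.06  0.29  1.8  -0.    1.05 -0.43]
rot [-21.94   0.06   0.03] shift m [0.0011 0.0003 0.    ] after-rot frame [0.0011 0.0002 0.0001]
```

Call:
servo_tool(motion="0 0 0 0 0 0 0.045; 0 0 0 0 0 0 0.07; 0 0 0 0 0 0 0.0854; 0 0 0 -0.01 0 0 0.0854; 0 0 0 -0.03 0 0 0.0854; 0 0 0 -0.04 0 0.008 0.0854; 0 0 0 -0.04 0 0.01 0.0854; 0 0 0 -0.02 0 0 0.0854; 0 0 0 0 0 0 0.0854")

```text
t: 9.62
tcp_pos: [550.3, 70.7, 210.7]
tool_rot: [0.584, 0.4, 0.583, -0.4]
wrist_force: [0.8, 0.5, -0.5]
grip_width: 0.999
```

```bash
sed -i 's/cx,cy=543,88.4/cx,cy=543.7,88.4/' hexfit.py; python3 hexfit.py w4
```

```text
[549.66  70.79 209.54] yaw y 21.1808837967257 x [-0. -0. -1.] t 9.675 [-0.09  0.12  1.68 -0.    1.34 -0.46]
red 18 [558.38  94.94  92.  ]
110 288 [543.44  88.75 109.91] [543.57  88.61 109.54]
92 623 [543.26  89.35  92.7 ] [543.42  88.12  92.  ]
deg 24.00204192704183 16.072635247041706
```

View pics/w4.png

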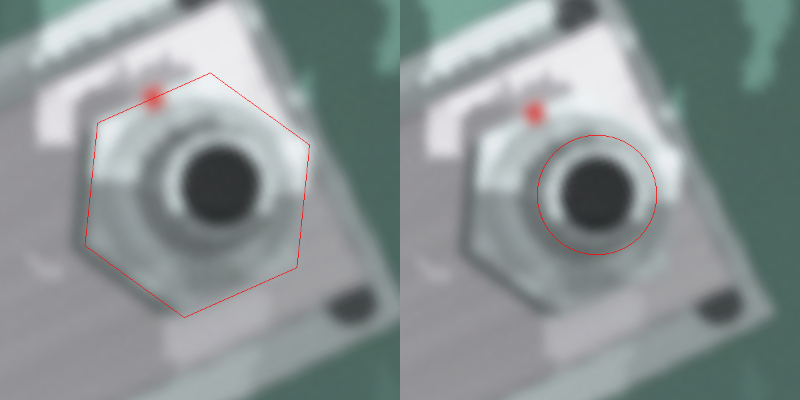

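Call:
servo_tool(motion="10 0 0 -0.02 -0.012 0.033 0.0854; 10 0 0 -0.01 -0.007 0.034 0.0854; 10 0 0 -0.01 0 0.035 0.0854; 10 0 0 0 0.006 0.035 0.0854; 10 0 0 0 0.012 0.033 0.0854; 10 0 0 0 0.017 0.031 0.0854; 10 0 0 0 0.022 0.027 0.0854; 10 0 0 0 0.027 0.023 0.0854; 10 0 0 0 0.030 0.018 0.0854; 10 0 0 0 0.033 0.012 0.0854; 0 0 0 0 0.02 0 0.0854; 0 0 0 0 0 0 0.0854")

```text
t: 11.18
tcp_pos: [539.9, -305.5, 228.9]
tool_rot: [-0.045, -0.696, -0.057, 0.715]
wrist_force: [-0.5, 0.5, -1.1]
grip_width: 1.0
```

```bash
python3 - <<'E'
from h import *
np.set_printoptions(precision=2,suppress=True)
goto([530,-280,250],-85)
s=r.snapshot('wrist'); save(s,'w5'); print(s['camera_matrix'])
C,v=cloud(s); np.savez('w5.npz',C=C,v=v,**{k:s[k] for k in ['rvec','tvec','camera_matrix','D','image']})
for i,o in enumerate(r.outline_of(s,'wrench_large')[:2]):
    m=o['region']&v
    print(round(o['conf'],2),np.round(o['pixel']),m.sum(),np.median(C[m],0).round(0)); np.save('m5_%d.npy'%i,o['region'])
E
```

```text
now [ 539.9 -305.5  228.9] yaw -81.7 x [-0.03  0.01 -1.  ] t 11.18 w 1.000 F [-0.5  0.5 -1.1] M [-0.04 -0.08  0.01] q [-0.71  0.3   1.44 -0.01  1.44  0.72]
rot [3.32 1.5  1.02] shift m [-0.02 -0.03  0.01] after-rot frame [-0.02 -0.03  0.01]
[[294.47   0.   283.96]
 [  0.   294.47 205.35]
 [  0.     0.     1.  ]]
```

View pics/w5.png

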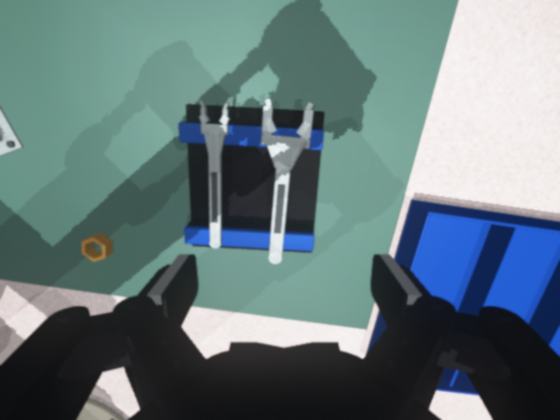

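```bash
python3 - <<'E'
from h import *
np.set_printoptions(precision=2,suppress=True)
s=dict(np.load('w5.npz'));C,v=s['C'],s['v']
a=topdown(s,48,(560,-300),120,2.5)
cv2.imwrite('pics/td5.png',cv2.cvtColor(a,cv2.COLOR_RGB2BGR))
m=v&(C[...,2]>44)&(C[...,2]<53); 
P=C[m]; P=P[(P[:,1]<-265)&(P[:,1]>-345)&(P[:,0]>430)&(P[:,0]<680)]
print(len(P),P[:,2].mean(),P.min(0),P.max(0))
h=P[P[:,0]<P[:,0].max()-75]; A=np.polyfit(h[:,0],h[:,1],1); print('handle yaw',np.degrees(np.arctan(A[0])),A, h[:,0].min())
for z in (40,48):
  # image of handle end and prong tips
  for px in [(275,262),(267,99),(308,104),(288,139)]: print(z,px,atz(s,px,z))
E
```

```text
3071 47.73952624089417 [ 436.99 -324.9    44.14] [ 627.73 -270.75   51.05]
handle yaw 3.1741452290719603 [   0.06 -331.07] 436.98935049830936
40 (275, 262) [ 435.34 -308.01   40.  ]
40 (267, 99) [ 624.59 -273.6    40.  ]
40 (308, 104) [ 625.89 -317.24   40.  ]
40 (288, 139) [ 586.85 -301.7    40.  ]
48 (275, 262) [ 439.71 -307.8    48.  ]
48 (267, 99) [ 624.36 -274.22   48.  ]
48 (308, 104) [ 625.63 -316.8    48.  ]
48 (288, 139) [ 587.54 -301.63   48.  ]
```

View pics/td5.png

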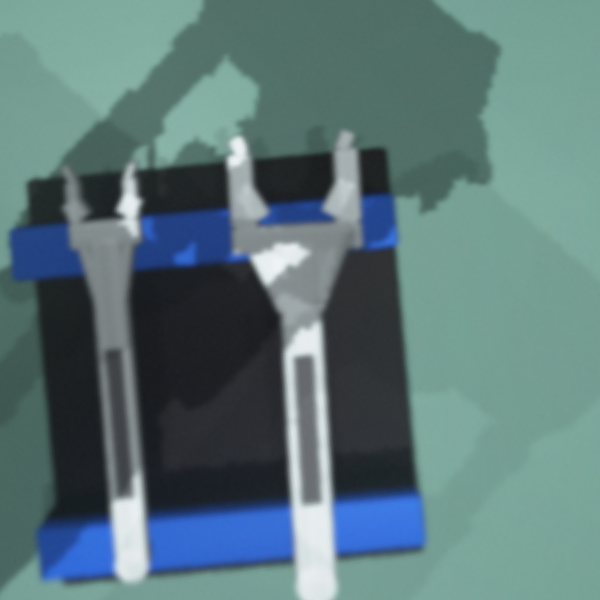

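```bash
python3 -c "
from h import *
goto([508,-303,110],-86.8)"
```

```text
now [ 540.1 -304.1  229.3] yaw -81.7 x [-0.028  0.015 -1.   ] t 11.28 w 1.001 F [-0.3 -0.1 -1. ] M [-0.02  0.02 -0.05] q [-0.7   0.3   1.44 -0.01  1.44  0.72]
rot [5.16 1.5  1.  ] shift m [ 0.1202 -0.0035  0.0285] after-rot frame [ 0.1193 -0.0029  0.032 ]
```

Call:
servo_tool(motion="5.2 1.5 1 0 -0.003 0.03 0.06; 0 0 0 0.04 0 0 0.06; 0 0 0 0.04 0 0 0.06; 0 0 0 0.03 0 0 0.06; 0 0 0 0.01 0 0 0.06; 0 0 0 0 0 0 0.06", grip_force=100)

```text
t: 12.02
tcp_pos: [512.5, -298.3, 109.9]
tool_rot: [0.025, 0.708, 0.024, -0.705]
wrist_force: [0.1, 0.5, 0.4]
grip_width: 0.703
```

```bash
python3 - <<'E'
from h import *
goto([508,-303,60],-86.8)
s=r.snapshot('wrist'); save(s,'w6')
C,v=cloud(s)
m=v&(C[...,2]>45)&(C[...,2]<53); P=C[m]; P=P[(P[:,1]<-265)&(P[:,1]>-345)&(P[:,0]>430)&(P[:,0]<680)]
h=P[P[:,0]<P[:,0].max()-75]; A=np.polyfit(h[:,0],h[:,1],1); print('handle yaw',np.degrees(np.arctan(A[0])),A,P[:,0].max(),h[:,0].min(),A[0]*508+A[1], np.median(h[:,2]))
E
```

```text
now [ 512.5 -298.3  109.9] yaw -86.1 x [ 0.005 -0.001 -1.   ] t 12.03 w 0.703 F [0.1 0.5 0.4] M [-0.04 -0.01 -0.04] q [-0.73  0.32  1.66  0.    1.16  0.77]
rot [ 0.74 -0.27 -0.1 ] shift m [0.0499 0.0043 0.0051] after-rot frame [0.0499 0.0045 0.0048]
handle yaw 3.2804794829484636 [ 5.73178139e-02 -3.32126430e+02] 627.9248349769479 436.4093576947925 -303.0089802309242 47.81870388956372
```

View pics/w6.png

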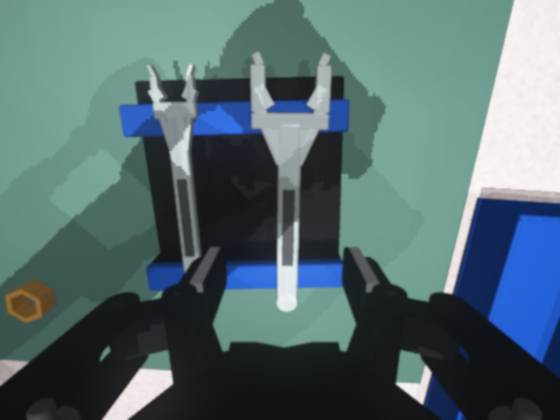

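Call:
servo_tool(motion="0.7 -0.3 -0.1 0 0.0045 0.005 0.05; 0 0 0 0.03 0 0 0.05; 0 0 0 0.025 0 0 0.05; 0 0 0 0 0 0 0.05", grip_force=100)

```text
t: 12.58
tcp_pos: [511.2, -307.8, 61.0]
tool_rot: [0.023, 0.71, 0.016, -0.704]
wrist_force: [-0.1, 0.2, 0.2]
grip_width: 0.586
```

```bash
python3 -c "
from h import *
goto([508,-303,25],-86.8)"
```

```text
now [ 511.2 -307.8   61. ] yaw -86.8 x [ 0.008 -0.009 -1.   ] t 12.57 w 0.586 F [-0.1  0.2  0.2] M [-0.02  0.06  0.02] q [-0.74  0.39  1.68 -0.    1.06  0.77]
rot [-0.03 -0.43 -0.53] shift m [ 0.036  -0.0053  0.0032] after-rot frame [ 0.036  -0.0049  0.0029]
```

Call:
servo_tool(motion="0 -0.4 -0.5 0.008 -0.005 0.003 0.05; 0 0 0 0.012 0 0 0.05; 0 0 0 0.012 0 0 0.05; 0 0 0 0 0 0 0.05")

```text
t: 13.08
tcp_pos: [509.5, -304.7, 30.5]
tool_rot: [0.021, 0.708, 0.018, -0.705]
wrist_force: [0.0, 0.6, 0.8]
grip_width: 0.587
```

```bash
python3 -c "
from h import *
goto([508,-303,25],-86.8)"
```

```text
now [ 509.5 -304.7   30.5] yaw -86.9 x [ 0.004 -0.004 -1.   ] t 13.07 w 0.587 F [0.  0.6 0.8] M [ 0.   -0.05  0.01] q [-0.74  0.43  1.69 -0.    1.02  0.77]
rot [-0.05 -0.22 -0.23] shift m [ 0.0055 -0.0018  0.0014] after-rot frame [ 0.0055 -0.0017  0.0014]
```

Call:
servo_tool(motion="0 -0.2 -0.2 0.005 -0.0017 0.0014 0.05; 0 0 0 0 0 0 0.03; 0 0 0 0 0 0 0.02; 0 0 0 0 0 0 0.005; 0 0 0 0 0 0 0.005; 0 0 0 0 0 0 0.005", grip_force=100)

```text
t: 13.82
tcp_pos: [508.4, -303.1, 26.0]
tool_rot: [0.02, 0.707, 0.019, -0.707]
wrist_force: [0.1, 0.6, -0.6]
grip_width: 0.161
```

```bash
python3 -c "
from h import *
goto([508,-303,110],-86.8)"
```

```text
now [ 508.4 -303.1   26. ] yaw -86.8 x [ 0.001 -0.001 -1.   ] t 13.82 w 0.161 F [ 0.1  0.6 -0.6] M [0.07 0.02 0.09] q [-0.74  0.44  1.69 -0.    1.01  0.77]
rot [-0.02 -0.04 -0.05] shift m [-0.084  -0.      0.0003] after-rot frame [-0.084  -0.0001  0.0003]
```

Call:
servo_tool(motion="0 0 0 -0.01 0 0 0.005; 0 0 0 -0.02 0 0 0.005; 0 0 0 -0.03 0 0 0.005; 0 0 0 -0.04 0 0 0.005; 0 0 0 -0.02 0 0 0.005; 0 0 0 0 0 0 0.005")

```text
t: 14.58
tcp_pos: [507.7, -302.9, 153.7]
tool_rot: [0.02, 0.707, 0.019, -0.707]
wrist_force: [0.1, 1.1, -3.8]
grip_width: 0.161
```

```bash
python3 - <<'E'
from h import *
goto([508,-303,150],-86.8)
s=r.snapshot('wrist'); save(s,'w7'); C,v=cloud(s); np.savez('w7.npz',C=C,v=v,**{k:s[k] for k in ['rvec','tvec','camera_matrix','D','image']})
E
```

```text
now [ 507.7 -302.9  153.7] yaw -86.8 x [ 0.001 -0.002 -1.   ] t 14.57 w 0.161 F [ 0.1  1.1 -3.8] M [-0.07  0.1  -0.  ] q [-0.74  0.27  1.63 -0.    1.24  0.77]
rot [-0.04 -0.04 -0.1 ] shift m [ 0.0037  0.0001 -0.0003] after-rot frame [ 0.0037  0.0001 -0.0003]
```

View pics/w7.png

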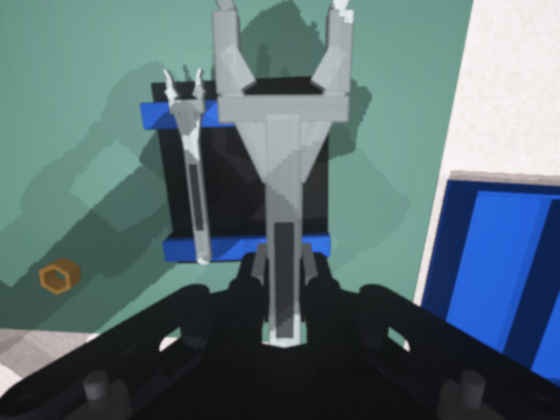

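```bash
python3 - <<'E'
from h import *
np.set_printoptions(precision=2,suppress=True)
s=dict(np.load('w7.npz'));C,v=s['C'],s['v']
q,p,T=pose()
L=T.inv().apply((C-p).reshape(-1,3)).reshape(C.shape)  # tool coords
m=v&(abs(L[...,0]+20)<14)&(abs(L[...,1])<32)&(L[...,2]<-15)&(L[...,2]>-130)
P=L[m]; A=np.c_[P[:,2],P[:,1],np.ones(len(P))]; 
top=np.median(P[:,0]); k=abs(P[:,0]-top)<4
print(len(P),top,np.linalg.lstsq(A[k],P[k,0],rcond=None)[0])
h=P[(P[:,2]>-65)&k]; print('handle y fit',np.polyfit(h[:,2],h[:,1],1))
# rectified at tool x=top ; rows: z from -125..-25, cols y -50..50 , 6px/mm ; 
ppm=6; Z,Y=np.meshgrid(np.arange(-135,-45,1/ppm),np.arange(-50,50,1/ppm),indexing='ij')
W=T.apply(np.stack([np.full_like(Z,-22),Y,Z],-1).reshape(-1,3))+p
uv=proj(s,W).reshape(*Z.shape,2).astype(np.float32)
a=cv2.remap(s['image'],uv[...,0],uv[...,1],cv2.INTER_CUBIC)
for z in range(-130,-45,10): cv2.putText(a,str(z),(0,int((z+135)*ppm)),0,.4,(255,255,0)); cv2.line(a,(0,int((z+135)*ppm)),(20,int((z+135)*ppm)),(255,255,0))
for y in range(-50,50,10): cv2.line(a,(int((y+50)*ppm),530),(int((y+50)*ppm),540),(255,255,0))
cv2.imwrite('pics/td7.png',cv2.cvtColor(a,4))
E
```

```text
16018 -22.18531429087255 [ -0.01  -0.   -22.99]
handle y fit [0.01 2.2 ]
```

View pics/td7.png

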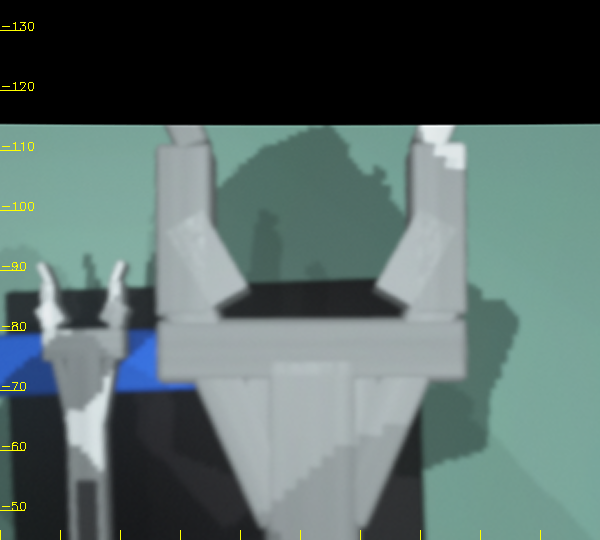

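Call:
servo_tool(motion="-6 0 0 0 -0.025 0.004 0.005; -6 0 0 0 -0.035 0.001 0.005; -6 0 0 0 -0.035 -0.003 0.005; -6 0 0 0 -0.035 -0.006 0.005; -6 0 0 0 -0.034 -0.01 0.005; -6 0 0 0 -0.032 -0.014 0.005; -6 0 0 0 -0.03 -0.018 0.005; -6 0 0 0 -0.02 -0.016 0.005; 0 0 0 0 -0.01 -0.01 0.005; 0 0 0 0 0 0 0.005")

```text
t: 15.88
tcp_pos: [447.3, -20.0, 142.3]
tool_rot: [-0.307, -0.63, -0.318, 0.639]
wrist_force: [-0.3, -0.6, -3.2]
grip_width: 0.161
```

```bash
python3 -c "
from h import *
goto([454.4,-25.9,130],-38)"
```

```text
now [447.3 -20.  142.3] yaw -37.5 x [-0.018  0.008 -1.   ] t 15.88 w 0.161 F [-0.3 -0.6 -3.2] M [-0.09  0.07 -0.01] q [-0.32 -0.07  2.02  0.    1.21  0.34]
rot [0.47 0.27 1.11] shift m [0.0122 0.0094 0.0003] after-rot frame [0.0123 0.0092 0.0003]
```

Call:
servo_tool(motion="0.5 0.3 1.1 0 0.009 0 0.005; 0 0 0 0.02 0 0 0.005; 0 0 0 0.02 0 0 0.005; 0 0 0 0.02 0 0 0.005; 0 0 0 0.01 0 0 0.005; 0 0 0 0 0 0 0.005")

```text
t: 16.62
tcp_pos: [459.1, -33.0, 71.3]
tool_rot: [0.309, 0.639, 0.303, -0.636]
wrist_force: [0.2, 0.7, -3.7]
grip_width: 0.16
```

```bash
python3 - <<'E'
from h import *
goto([454.4,-25.9,63],-38)
s=r.snapshot('wrist'); save(s,'w8'); C,v=cloud(s); np.savez('w8.npz',C=C,v=v,**{k:s[k] for k in ['rvec','tvec','camera_matrix','D','image']})
E
```

```text
now [459.1 -33.   71.3] yaw -38.8 x [ 0.008 -0.005 -1.   ] t 16.62 w 0.160 F [ 0.2  0.7 -3.7] M [-0.12  0.08  0.01] q [-0.33  0.05  2.06 -0.    1.02  0.34]
rot [-0.76 -0.07 -0.53] shift m [ 0.0082 -0.0082 -0.0026] after-rot frame [ 0.0083 -0.0081 -0.0027]
```

View pics/w8.png

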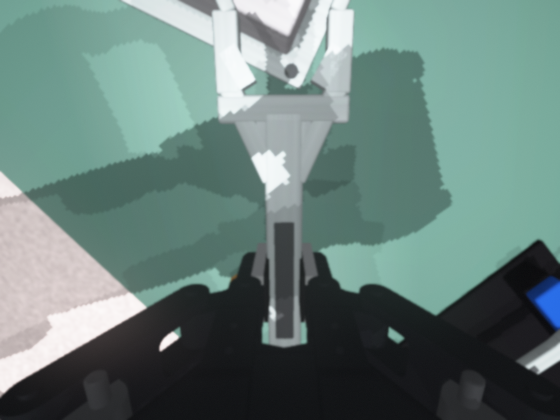

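Call:
servo_tool(motion="-0.7 -0.1 -0.5 0.004 -0.008 -0.0026 0.005; 0 0 0 0.004 0 0 0.005; 0 0 0 0 0 0 0.005")

```text
t: 17.05
tcp_pos: [456.1, -26.1, 64.9]
tool_rot: [0.311, 0.637, 0.309, -0.635]
wrist_force: [0.5, -0.8, -4.1]
grip_width: 0.165
```

```bash
python3 - <<'E'
from h import *
goto([454.4,-25.9,63],-38)
E
```

```text
now [456.1 -26.1  64.9] yaw -38.0 x [ 0.004 -0.002 -1.   ] t 17.05 w 0.165 F [ 0.5 -0.8 -4.1] M [-0.05  0.06 -0.01] q [-0.32  0.06  2.06 -0.    1.01  0.34]
rot [-0.01 -0.05 -0.25] shift m [ 0.0019 -0.0015  0.0009] after-rot frame [ 0.0019 -0.0015  0.0009]
```

Call:
servo_tool(motion="0 0 -0.2 0.0015 -0.0015 -0.004 0.005; 0 0 0 0 0 -0.006 0.005; 0 0 0 0 0 -0.006 0.005; 0 0 0 0 0 0 0.005")

```text
t: 17.55
tcp_pos: [466.1, -11.5, 63.9]
tool_rot: [0.31, 0.636, 0.31, -0.635]
wrist_force: [-0.7, -0.1, -3.6]
grip_width: 0.16
```

```bash
python3 - <<'E'
from h import *
goto([482.1,9.6,63],-38)
s=r.snapshot('wrist'); save(s,'w9')
for n in ('side','scene'):
  s=r.snapshot(n); c=proj(s,[[535,80,92]])[0].astype(int);a=s['image'][c[1]-40:c[1]+40,c[0]-50:c[0]+50]
  cv2.imwrite('pics/ap_%s.png'%n,cv2.cvtColor(cv2.resize(a,None,fx=6,fy=6,interpolation=3),4))
E
```

```text
now [466.1 -11.5  63.9] yaw -38.0 x [ 0.002 -0.    -1.   ] t 17.55 w 0.160 F [-0.7 -0.1 -3.6] M [-0.03  0.05 -0.06] q [-0.29  0.09  2.04  0.    1.02  0.38]
rot [ 0.01 -0.09 -0.11] shift m [ 0.0009 -0.0004 -0.0265] after-rot frame [ 0.0009 -0.0004 -0.0265]
```

View pics/w9.png

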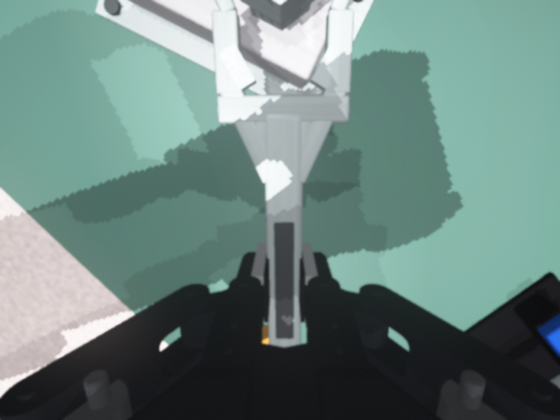

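View pics/ap_scene.png

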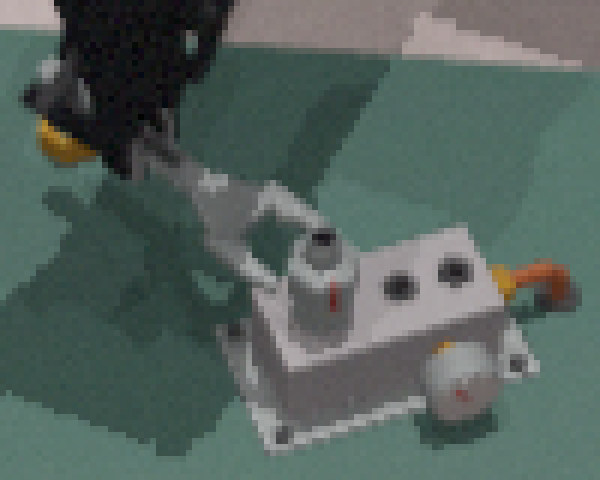

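View pics/ap_side.png

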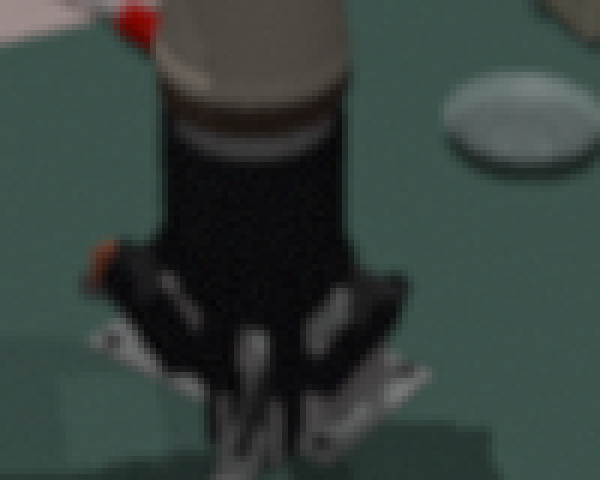

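Call:
servo_tool(motion="0 0 -0.1 0.0009 -0.0004 -0.006 0.005; 0 0 0 0 0 -0.006 0.005; 0 0 0 0 0 0 0.005")

```text
t: 18.08
tcp_pos: [472.8, -1.5, 62.6]
tool_rot: [0.309, 0.636, 0.31, -0.636]
wrist_force: [-0.4, 0.6, -3.1]
grip_width: 0.162
```

```bash
python3 - <<'E'
from h import *
goto([482.1,9.6,63],-38)
s=r.snapshot('wrist'); save(s,'w10')
E
```

```text
now [472.8  -1.5  62.6] yaw -38.0 x [-0.     0.001 -1.   ] t 18.07 w 0.162 F [-0.4  0.6 -3.1] M [-0.13  0.07  0.01] q [-0.26  0.11  2.02  0.    1.02  0.4 ]
rot [-0.04 -0.05  0.06] shift m [-0.0004  0.0004 -0.0145] after-rot frame [-0.0004  0.0004 -0.0145]
```

View pics/w10.png

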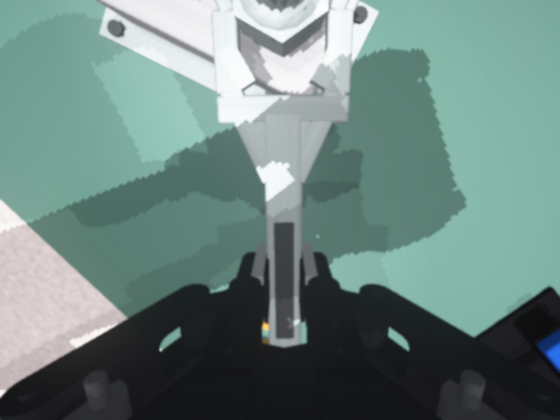

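Call:
servo_tool(motion="0 0 0 0 0.0004 -0.006 0.005; 0 0 0 0 0 -0.006 0.005; 0 0 0 0 0 0 0.005")

```text
t: 18.5
tcp_pos: [479.6, 8.1, 62.0]
tool_rot: [-0.309, -0.635, -0.311, 0.637]
wrist_force: [-3.1, -2.1, -3.0]
grip_width: 0.165
```

```bash
python3 - <<'E'
from h import *
goto([482.1,9.6,63],-38)
s=r.snapshot('wrist'); save(s,'w11')
E
```

```text
now [479.6   8.1  62. ] yaw -38.0 x [-0.004  0.001 -1.   ] t 18.50 w 0.165 F [-3.1 -2.1 -3. ] M [-0.25  0.47  0.1 ] q [-0.24  0.13  2.    0.    1.02  0.43]
rot [-0.01  0.08  0.2 ] shift m [-0.001   0.001  -0.0027] after-rot frame [-0.001   0.001  -0.0027]
```

View pics/w11.png

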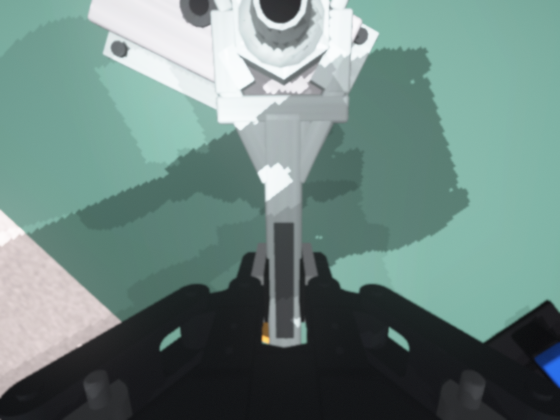

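Call:
servo_tool(motion="0 0 0 -0.001 0.0008 -0.003 0.005; 0 0 0 0 0 -0.003 0.005")

```text
t: 18.8
tcp_pos: [479.7, 8.7, 61.6]
tool_rot: [-0.311, -0.63, -0.311, 0.641]
wrist_force: [-9.8, -14.3, -0.4]
grip_width: 0.16
```

```bash
python3 - <<'E'
from h import *
goto([482.1,9.6,63],-38)
s=r.snapshot('wrist'); save(s,'w12')
E
```

```text
now [479.7   8.7  61.6] yaw -37.9 x [-0.014 -0.007 -1.   ] t 18.80 w 0.160 F [ -9.8 -14.3  -0.4] M [-2.12  1.48  0.02] q [-0.23  0.14  1.99 -0.01  1.03  0.44]
rot [0.13 0.81 0.42] shift m [-0.0014  0.0013 -0.0022] after-rot frame [-0.0014  0.0013 -0.0022]
```

View pics/w12.png

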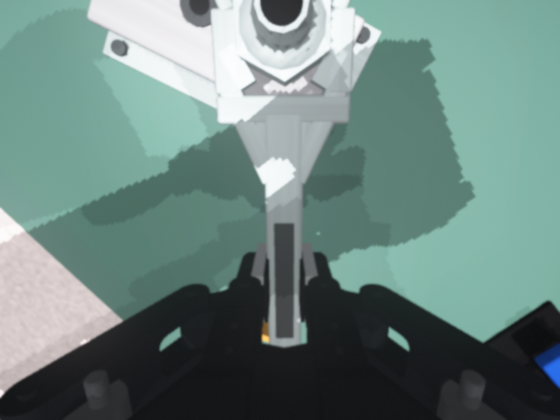

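Call:
servo_tool(motion="0 0.4 0.2 -0.001 0.0005 0.0008 0.005; 5 0 0 0 -0.009 -0.0004 0.005; 5 0 0 0 -0.009 -0.0004 0.005; 0 0 0 0 0 0 0.005")

```text
t: 19.35
tcp_pos: [466.3, 18.7, 62.9]
tool_rot: [-0.254, -0.657, -0.252, 0.663]
wrist_force: [-3.0, -2.6, -4.1]
grip_width: 0.158
```

```bash
cat >> h.py <<'E'
def arc(yaw,Rr=102,N=(543.7,88.4)):
    a=np.radians(yaw+90); goto([N[0]-Rr*np.cos(a),N[1]-Rr*np.sin(a),62.5],yaw)
    q,p,T=pose(); d=np.array(N)-p[:2]; print('to nut %.1f az %.1f'%(np.hypot(*d),np.degrees(np.arctan2(d[1],d[0]))))
E
python3 -c "
from h import *
arc(-48)"
```

```text
now [466.3  18.7  62.9] yaw -48.1 x [-0.007 -0.005 -1.   ] t 19.35 w 0.158 F [-3.  -2.6 -4.1] M [-0.29  0.45  0.49] q [-0.22  0.1   2.03 -0.01  1.02  0.63]
rot [-0.07  0.5   0.03] shift m [ 0.0004 -0.0001 -0.0021] after-rot frame [ 0.0004 -0.0001 -0.0021]
to nut 104.1 az 42.0
```

Call:
servo_tool(motion="5 0.3 0 0 -0.009 -0.0015 0.005; 5 0 0 0 -0.009 -0.0008 0.005; 5 0 0 0 -0.009 -0.0008 0.005; 5 0 0 0 -0.009 -0.0008 0.005; 0 0 0 0 0 0 0.005")

```text
t: 19.98
tcp_pos: [447.1, 48.2, 62.2]
tool_rot: [-0.138, -0.69, -0.134, 0.697]
wrist_force: [-1.9, -0.4, -3.0]
grip_width: 0.158
```

```bash
python3 -c "
from h import *
arc(-68)"
```

```text
now [447.1  48.2  62.2] yaw -67.8 x [-0.009 -0.008 -1.   ] t 19.98 w 0.158 F [-1.9 -0.4 -3. ] M [-0.01  0.48  0.62] q [-0.16  0.06  2.07 -0.01  1.02  1.03]
rot [ 0.24  0.63 -0.21] shift m [-0.0004 -0.0011 -0.0026] after-rot frame [-0.0003 -0.0011 -0.0026]
to nut 104.7 az 22.6
```

Call:
servo_tool(motion="5 0.5 -0.2 0 -0.0095 -0.002 0.005; 5 0 0 0 -0.009 -0.001 0.005; 5 0 0 0 -0.009 -0.001 0.005; 0 0 0 0 0 0 0.005")

```text
t: 20.48
tcp_pos: [439.5, 73.9, 61.0]
tool_rot: [-0.048, -0.701, -0.046, 0.71]
wrist_force: [-2.8, -0.6, -1.8]
grip_width: 0.163
```

```bash
python3 -c "
from h import *
arc(-83)
s=r.snapshot('wrist'); save(s,'w13')
s=r.snapshot('scene'); c=proj(s,[[543,88,92]])[0].astype(int);a=s['image'][c[1]-40:c[1]+40,c[0]-50:c[0]+50]
cv2.imwrite('pics/tn_scene.png',cv2.cvtColor(cv2.resize(a,None,fx=6,fy=6,interpolation=3),4))
"
```

```text
now [439.5  73.9  61. ] yaw -82.4 x [-0.011 -0.004 -1.   ] t 20.48 w 0.163 F [-2.8 -0.6 -1.8] M [-0.01  0.43  0.56] q [-0.1   0.05  2.08 -0.01  1.02  1.34]
rot [ 0.6   0.68 -0.16] shift m [-0.0016 -0.0016 -0.0032] after-rot frame [-0.0015 -0.0017 -0.0032]
to nut 105.2 az 7.9
```

View pics/w13.png

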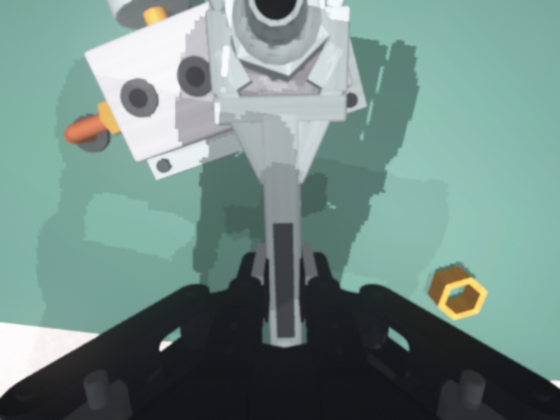

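View pics/tn_scene.png

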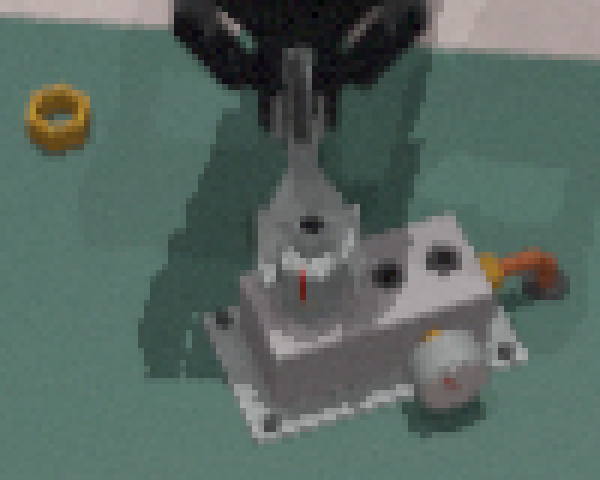

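Call:
servo_tool(motion="0 0.6 -0.2 -0.001 -0.001 -0.003 0.005; 5 0 0 0 -0.0095 -0.0014 0.005; 5 0 0 0 -0.009 -0.001 0.005; 5 0 0 0 -0.009 -0.001 0.005; 5 0 0 0 -0.009 -0.001 0.005; 0 0 0 0 0 0 0.005")

```text
t: 21.32
tcp_pos: [440.0, 110.1, 59.7]
tool_rot: [0.076, -0.696, 0.078, 0.71]
wrist_force: [-5.3, 1.1, 1.8]
grip_width: 0.162
```

```bash
python3 -c "
from h import *
arc(-103)
"
```

```text
now [440.  110.1  59.7] yaw -102.4 x [-0.02  -0.001 -1.   ] t 21.32 w 0.162 F [-5.3  1.1  1.8] M [0.07 0.47 0.51] q [-0.02  0.08  2.06 -0.    1.03  1.77]
rot [ 0.56  1.09 -0.29] shift m [-0.0029 -0.0021 -0.0039] after-rot frame [-0.0028 -0.0021 -0.0039]
to nut 105.9 az -11.8
```

Call:
servo_tool(motion="0 1.1 -0.3 -0.0025 -0.002 -0.004 0.005; 0 0 0 0 0 0 0.005")

```text
t: 21.58
tcp_pos: [440.3, 111.2, 60.4]
tool_rot: [0.076, -0.7, 0.076, 0.707]
wrist_force: [-1.5, -1.4, -0.2]
grip_width: 0.16
```

```bash
python3 -c "
from h import *
arc(-103)
s=r.snapshot('wrist'); save(s,'w14')
"
```

```text
now [440.3 111.2  60.4] yaw -102.3 x [-0.01   0.001 -1.   ] t 21.57 w 0.160 F [-1.5 -1.4 -0.2] M [-0.38  0.07  0.32] q [-0.02  0.07  2.06  0.    1.02  1.76]
rot [ 0.71  0.57 -0.08] shift m [-0.0021 -0.001  -0.0038] after-rot frame [-0.0021 -0.0011 -0.0039]
to nut 105.9 az -12.4
```

View pics/w14.png

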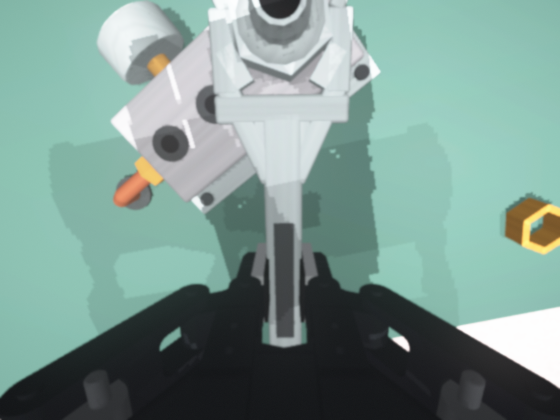

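Call:
servo_tool(motion="0 0.5 0 -0.002 -0.001 -0.003 0.005; 5.4 0 0 0 -0.0095 -0.001 0.005; 5.4 0 0 0 -0.0095 -0.001 0.005; 5.4 0 0 0 -0.0095 -0.001 0.005; 5.4 0 0 0 -0.0095 -0.001 0.005; 0 0 0 0 0 0 0.005")

```text
t: 22.38
tcp_pos: [454.9, 147.0, 60.1]
tool_rot: [0.207, -0.67, 0.209, 0.682]
wrist_force: [-4.2, 0.3, 0.7]
grip_width: 0.16
```

```bash
python3 -c "
from h import *
arc(-128)
s=r.snapshot('wrist'); save(s,'w15')
"
```

```text
now [454.9 147.   60.1] yaw -124.2 x [-0.018  0.003 -1.   ] t 22.38 w 0.160 F [-4.2  0.3  0.7] M [-0.03  0.55  0.45] q [0.06 0.14 1.99 0.   1.03 2.22]
rot [ 3.82  0.93 -0.47] shift m [-0.0026 -0.0082 -0.0046] after-rot frame [-0.0024 -0.0085 -0.0041]
to nut 106.4 az -33.4
```

View pics/w15.png

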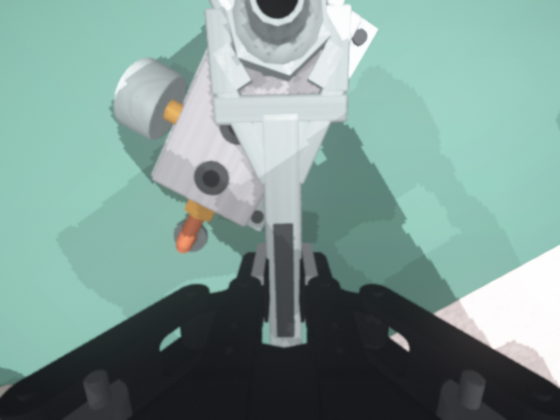

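Call:
servo_tool(motion="0 0.9 -0.4 -0.002 -0.001 -0.003 0.005; 5 0 0 0 -0.009 -0.001 0.005; 0 0 0 0 0 0 0.005")

```text
t: 22.8
tcp_pos: [460.3, 154.5, 60.6]
tool_rot: [0.237, -0.663, 0.237, 0.67]
wrist_force: [-3.9, 1.1, -1.6]
grip_width: 0.16
```

```bash
python3 -c "
from h import *
arc(-128)
s=r.snapshot('scene'); c=proj(s,[[543,88,92]])[0].astype(int);a=s['image'][c[1]-40:c[1]+40,c[0]-50:c[0]+50]
cv2.imwrite('pics/tn2_scene.png',cv2.cvtColor(cv2.resize(a,None,fx=6,fy=6,interpolation=3),4))
"
```

```text
now [460.3 154.5  60.6] yaw -129.1 x [-0.01   0.004 -1.   ] t 22.80 w 0.160 F [-3.9  1.1 -1.6] M [0.01 0.39 0.47] q [0.07 0.15 1.98 0.01 1.03 2.32]
rot [-1.14  0.57 -0.17] shift m [-0.002   0.0006 -0.0044] after-rot frame [-0.0019  0.0007 -0.0044]
to nut 106.4 az -38.4
```

View pics/tn2_scene.png

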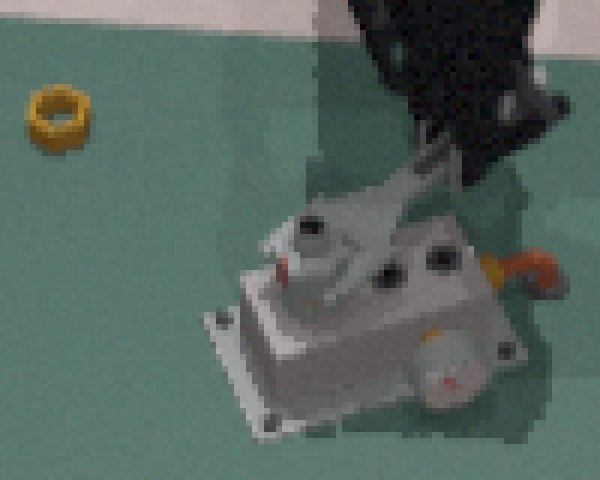

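Call:
servo_tool(motion="-3.5 0 0 0 0.0063 0 0.005; 0 0 0 0 0 0.005 0.005; 0 0 0 0 0 0.008 0.005; 0 0 0 0 0 0 0.005")

```text
t: 23.35
tcp_pos: [450.4, 156.2, 62.7]
tool_rot: [-0.219, 0.673, -0.215, -0.673]
wrist_force: [-0.8, -1.1, -3.0]
grip_width: 0.16
```

```bash
python3 -c "
from h import *
arc(-126,150)
s=r.snapshot('wrist'); save(s,'w16')
"
```

```text
now [450.4 156.2  62.7] yaw -125.8 x [ 0.002  0.005 -1.   ] t 23.35 w 0.160 F [-0.8 -1.1 -3. ] M [-0.07  0.2  -0.14] q [0.08 0.11 2.01 0.01 1.02 2.27]
rot [0.24 0.07 0.3 ] shift m [ 0.0002 -0.0001  0.0347] after-rot frame [0.0002 0.     0.0347]
to nut 115.3 az -36.0
```

View pics/w16.png

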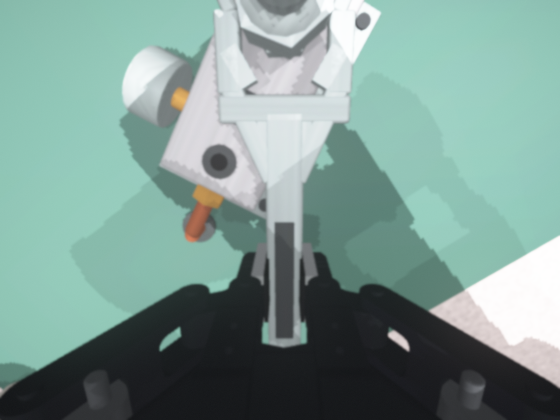

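Call:
servo_tool(motion="0 0 0 0 0 0.01 0.005; 0 0 0 0 0 0.015 0.005; 0 0 0 0 0 0.015 0.005; 0 0 0 -0.02 0 0 0.005; 0 0 0 -0.03 0 0 0.005; 0 0 0 -0.04 0 0 0.005; 0 0 0 0 0 0 0.005")

```text
t: 24.28
tcp_pos: [411.4, 183.7, 153.7]
tool_rot: [0.218, -0.672, 0.214, 0.674]
wrist_force: [0.0, 0.4, -4.1]
grip_width: 0.159
```

```bash
python3 - <<'E'
from h import *
np.set_printoptions(precision=2,suppress=True)
arc(-126,150)
for n in ('scene','side'):
    s=r.snapshot(n); c=proj(s,[[543,88,81]])[0].astype(int)
    a=s['image'][c[1]-30:c[1]+30,c[0]-40:c[0]+40]
    cv2.imwrite('pics/ck_%s.png'%n,cv2.cvtColor(cv2.resize(a,None,fx=8,fy=8,interpolation=3),4))
    im=s['image'].astype(int); m=im[...,0]-np.maximum(im[...,1],im[...,2])>25
    p=np.argwhere(m); p=p[(abs(p[:,1]-c[0])<12)&(abs(p[:,0]-c[1])<12)]
    print(n,len(p)); 
    w=(im[p[:,0],p[:,1],0]-im[p[:,0],p[:,1],1])
    if len(p):
        cc=(p*w[:,None]).sum(0)/w.sum(); print('px',cc[::-1],'vs axis',proj(s,[[543.7,88.4,81]])[0])
        for a in range(-100,30,10): 
            t=np.radians(a); print(a,proj(s,[[543.7+16*np.cos(t),88.4+16*np.sin(t),81]])[0])
E
```

```text
now [411.4 183.7 153.7] yaw -125.6 x [-0.    0.01 -1.  ] t 24.27 w 0.159 F [ 0.   0.4 -4.1] M [ 0.07  0.07 -0.01] q [ 0.15 -0.1   2.02  0.01  1.22  2.34]
rot [0.4  0.24 0.3 ] shift m [ 0.09 -0.   -0.01] after-rot frame [ 0.09 -0.   -0.01]
to nut 163.0 az -35.8
scene 4
px [286.   235.27] vs axis [289.91 234.28]
-100 [284.7  233.11]
-90 [284.52 233.85]
-80 [284.51 234.6 ]
-70 [284.65 235.34]
-60 [284.97 236.05]
-50 [285.43 236.71]
-40 [286.03 237.3 ]
-30 [286.75 237.79]
-20 [287.56 238.18]
-10 [288.46 238.45]
0 [289.39 238.6 ]
10 [290.34 238.61]
20 [291.28 238.49]
side 0
```

View pics/ck_scene.png

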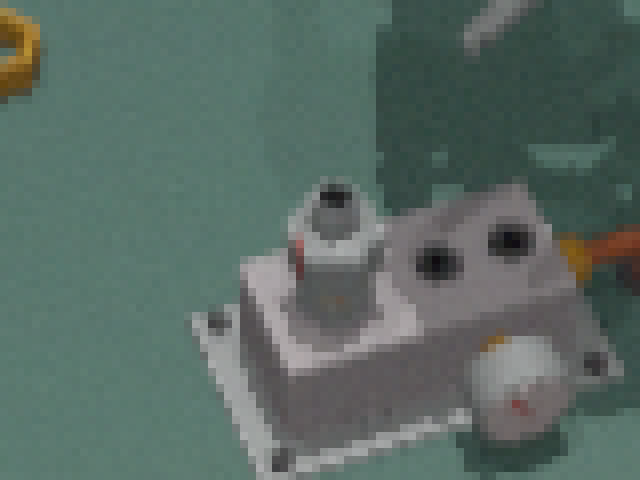

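Call:
servo_tool(motion="-3.2 0 0 -0.01 0.015 -0.016 0.005; -3.2 0 0 0 0.029 -0.03 0.005; -3.2 0 0 0 0.029 -0.029 0.005; -3.2 0 0 0 0.033 -0.026 0.005; -3.2 0 0 0 0.033 -0.025 0.005; -3.2 0 0 0 0.033 -0.024 0.005; -3.2 0 0 0 0.037 -0.02 0.005; -3.2 0 0 0 0.037 -0.019 0.005; -3.2 0 0 0 0.037 -0.017 0.005; -3.2 0 0 0 0.04 -0.013 0.005; -3.2 0 0 0 0.04 -0.012 0.005; -3.2 0 0 0 0.03 -0.01 0.005; 0 0 0 0 0.01 0 0.005; 0 0 0 0 0 0 0.005")

```text
t: 26.12
tcp_pos: [509.2, -283.5, 115.2]
tool_rot: [-0.015, -0.685, -0.037, 0.727]
wrist_force: [-0.4, 0.5, -3.2]
grip_width: 0.162
```

```bash
python3 -c "
from h import *
goto([508.4,-303,100],-86.8)"
```

```text
now [ 509.2 -283.5  115.2] yaw -85.8 x [-0.061  0.029 -0.998] t 26.12 w 0.162 F [-0.4  0.5 -3.2] M [-0.01  0.1  -0.06] q [-0.71  0.34  1.62 -0.02  1.25  0.8 ]
rot [1.02 3.36 1.86] shift m [0.0147 0.0199 0.0013] after-rot frame [0.0152 0.0195 0.0018]
```

Call:
servo_tool(motion="1 3.3 1.9 0 0.019 0.002 0.005; 0 0 0 0 0 0 0.005")

```text
t: 26.38
tcp_pos: [507.3, -299.2, 112.5]
tool_rot: [-0.019, -0.706, -0.021, 0.708]
wrist_force: [-0.7, 0.1, -3.7]
grip_width: 0.158
```

```bash
python3 -c "
from h import *
goto([508.4,-303,27],-86.8)
s=r.snapshot('wrist'); save(s,'w17')"
```

```text
now [ 507.3 -299.2  112.5] yaw -86.7 x [-0.003  0.003 -1.   ] t 26.38 w 0.158 F [-0.7  0.1 -3.7] M [ 0.03  0.11 -0.01] q [-0.74  0.31  1.66 -0.    1.17  0.78]
rot [0.05 0.18 0.17] shift m [ 0.0855  0.0041 -0.0011] after-rot frame [ 0.0855  0.0039 -0.0009]
```

View pics/w17.png

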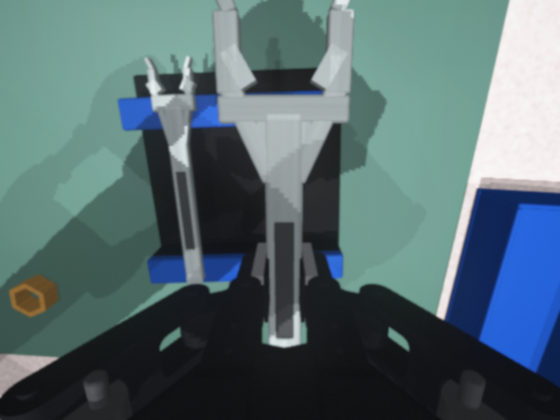

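Call:
servo_tool(motion="0 0.2 0.2 0.01 0.004 -0.001 0.005; 0 0 0 0.025 0 0 0.005; 0 0 0 0.025 0 0 0.005; 0 0 0 0.01 0 0 0.005; 0 0 0 0 0 0 0.005")

```text
t: 27.05
tcp_pos: [509.7, -298.6, 38.8]
tool_rot: [-0.021, -0.706, -0.023, 0.707]
wrist_force: [-0.4, 0.3, -3.1]
grip_width: 0.16
```

```bash
python3 -c "
from h import *
goto([508.4,-303,27],-86.8)"
```

```text
now [ 509.7 -298.6   38.8] yaw -86.5 x [-0.002  0.003 -1.   ] t 27.05 w 0.160 F [-0.4  0.3 -3.1] M [-0.06  0.12 -0.  ] q [-0.73  0.42  1.69  0.    1.04  0.77]
rot [0.32 0.11 0.17] shift m [0.0118 0.0043 0.0016] after-rot frame [0.0118 0.0043 0.0016]
```

Call:
servo_tool(motion="0.3 0.1 0.2 0.004 0.004 0.0016 0.005; 0 0 0 0.005 0 0 0.005; 0 0 0 0.003 0 0 0.005; 0 0 0 0 0 0 0.005")

```text
t: 27.55
tcp_pos: [509.8, -304.2, 28.4]
tool_rot: [0.021, 0.708, 0.018, -0.706]
wrist_force: [-0.2, 0.2, -3.3]
grip_width: 0.16
```

```bash
python3 -c "
from h import *
goto([508.4,-303,26],-86.8)"
```

```text
now [ 509.8 -304.2   28.4] yaw -86.8 x [ 0.003 -0.004 -1.   ] t 27.55 w 0.160 F [-0.2  0.2 -3.3] M [-0.03  0.17 -0.05] q [-0.74  0.44  1.69 -0.    1.01  0.77]
rot [ 0.01 -0.16 -0.22] shift m [ 0.0024 -0.0013  0.0013] after-rot frame [ 0.0024 -0.0013  0.0013]
```

Call:
servo_tool(motion="0 -0.1 -0.2 0.0025 0 0 0.005; 0 0 0 0.001 0 0 0.005; 0 0 0 0 0 0 0.005")

```text
t: 27.92
tcp_pos: [510.3, -304.6, 26.1]
tool_rot: [0.02, 0.707, 0.02, -0.706]
wrist_force: [-0.5, 0.4, -2.4]
grip_width: 0.156
```

```bash
python3 -c "
from h import *
goto([508.4,-303,26],-86.8)"
```

```text
now [ 510.3 -304.6   26.1] yaw -86.8 x [ 0.002 -0.001 -1.   ] t 27.93 w 0.156 F [-0.5  0.4 -2.4] M [0.07 0.1  0.05] q [-0.74  0.44  1.68  0.    1.01  0.77]
rot [ 0.02 -0.1  -0.05] shift m [ 0.0001 -0.0017  0.0018] after-rot frame [ 0.0001 -0.0017  0.0018]
```

Call:
servo_tool(motion="0 0 0 0.0008 0 0 0.005; 0 0 0 0 0 0 0.02; 0 0 0 0 0 0 0.03; 0 0 0 0 0 0 0.045; 0 0 0 0 0 0 0.05; 0 0 0 0 0 0 0.05; 0 0 0 -0.01 0 0 0.05; 0 0 0 -0.03 0 0 0.05; 0 0 0 -0.04 0 0 0.05; 0 0 0 -0.05 0 0 0.06; 0 0 0 -0.04 0 0 0.07; 0 0 0 -0.02 0 0 0.0854; 0 0 0 0 0 0 0.0854")

```text
t: 29.55
tcp_pos: [510.9, -305.3, 227.1]
tool_rot: [0.022, 0.709, 0.018, -0.704]
wrist_force: [0.6, -0.4, -0.4]
grip_width: 0.999
```

```bash
python3 - <<'E'
from h import *
goto([550,80,215],-87)
s=r.snapshot('wrist'); save(s,'w18'); C,v=cloud(s)
m=v&(C[...,2]>45)&(C[...,2]<53); P=C[m]; P=P[(P[:,1]<-265)&(P[:,1]>-345)&(P[:,0]>430)&(P[:,0]<680)]
h=P[P[:,0]<P[:,0].max()-75]; A=np.polyfit(h[:,0],h[:,1],1); print('yaw',np.degrees(np.arctan(A[0])),A[0]*508+A[1],P[:,0].max(),P[:,0].min()); Z=np.polyfit(P[:,0],P[:,2],1);print(Z,np.polyval(Z,508))
E
```

```text
now [ 510.9 -305.3  227.1] yaw -86.8 x [ 0.008 -0.006 -1.   ] t 29.55 w 0.999 F [ 0.6 -0.4 -0.4] M [-0.01 -0.02 -0.03] q [-0.74  0.21  1.55  0.    1.37  0.77]
rot [ 0.21 -0.42 -0.36] shift m [ 0.0101 -0.3826 -0.0605] after-rot frame [ 0.0121 -0.3827 -0.0592]
yaw 3.5024048724068115 -306.51667776471544 630.5216986428462 439.55728771281946
[1.89766851e-04 4.76169501e+01] 47.71335169484487
```

View pics/w18.png

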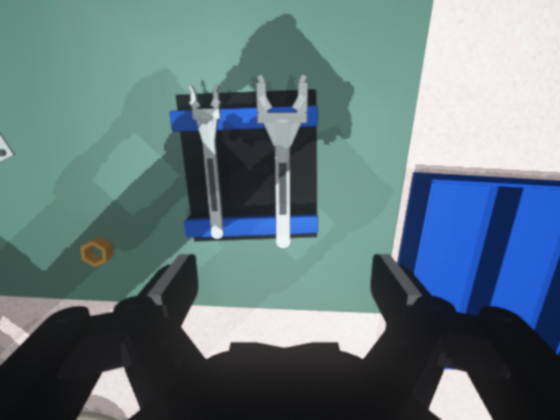

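Call:
servo_tool(motion="0 0 0 -0.01 -0.03 0 0.0854; 0 0 0 0 -0.045 0 0.0854; 0 0 0 0 -0.045 0 0.0854; 0 0 0 0 -0.045 -0.002 0.0854; 0 0 0 0 -0.045 -0.002 0.0854; 0 0 0 0 -0.045 -0.003 0.0854; 0 0 0 0 -0.045 -0.003 0.0854; 0 0 0 0 -0.045 0 0.0854; 0 0 0 0 -0.03 0 0.0854; 0 0 0 0 -0.015 0 0.0854; 0 0 0 0 0 0 0.0854")

```text
t: 30.98
tcp_pos: [489.3, 99.0, 218.2]
tool_rot: [-0.017, -0.7, -0.021, 0.714]
wrist_force: [0.6, 0.6, 0.8]
grip_width: 1.0
```

```bash
python3 hexfit.py w19; python3 -c "
from h import *
goto([531,88,210],-87)"
```

```text
[489.39  98.46 218.14] yaw y -86.99167340067356 x [-0.02  0.01 -1.  ] t 31.025 [-0.05 -0.01  1.81  0.    1.37  1.47]
red 26 [552.54  96.42  92.  ]
110 308 [544.21  88.97 109.9 ] [544.04  88.59 109.42]
92 681 [544.57  88.87  92.76] [543.8   88.77  92.58]
deg 42.24458234356123 11.93476553995596
now [489.4  98.5 218.1] yaw -87.0 x [-0.021  0.005 -1.   ] t 31.02 w 0.996 F [0.2 0.2 0.3] M [-0.    0.06  0.  ] q [-0.05 -0.01  1.81  0.    1.37  1.47]
rot [0.01 1.17 0.35] shift m [ 0.0072  0.0127 -0.0412] after-rot frame [ 0.0081  0.0126 -0.041 ]
```

View pics/w19.png

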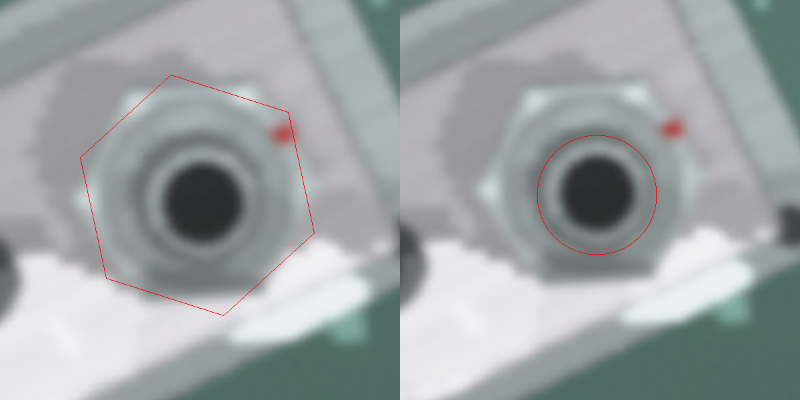

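```bash
python3 -c "
from h import *
s=r.snapshot('scene'); save(s,'end'); print(r.finish_job())"
```

```text
the job is handed in; nothing more can be done
None
```

View pics/end.png

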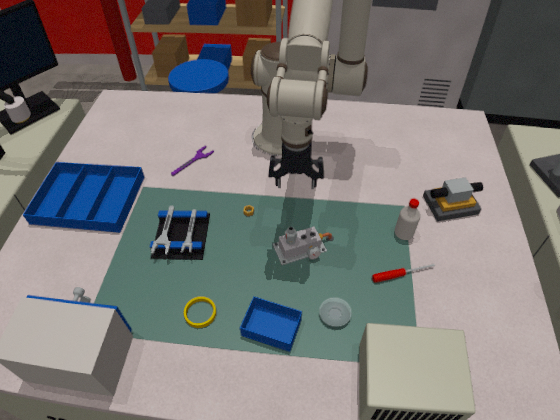

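I handed the job in at about 31 s; it reports no verdict. The nut is tightened and the large wrench is back on its rest.

- **Finger-tight:** I ran the nut down about 22° with the fingers at 20 N grip. I stopped when the turning torque rose from about 0.07 to 0.57 N m.
- **Wrench stroke:** I put the large wrench on the nut and turned it clockwise in one stroke at about 0.5–0.6 N m. It then came off freely, and I laid it back on the rest.
- **Nut angle:** The last wrist picture shows the red line at about −55°, against 22 to 24° when finger-tight. That is roughly 77 to 81° past finger-tight, inside the 65 to 115° window. It disagrees with the wrench pose, which suggested about 88°; I put the difference down to play in the jaw. Exactly where finger-tight began is only known to within a few degrees.
- **Wrench on the rest:** It lies flat and released across both ribs, with its top 47.7 mm above the table, about 3 mm from where it started.
- **Surroundings:** The other things on the bench look unmoved in the final picture. The highest wrist force I read was about 17 N, while seating the wrench, and the wrench was kept clear of the stub.

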